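Load a cell into the spring-contact test stand

ROBOT

A 6-joint arm with a two-finger parallel gripper is mounted at the origin on a cart in front of the work surface, level with it; the furniture and walls round the work are solid. World frame = base frame: x ahead of the robot, y to its left, z up, the work surface at z = 0. Lengths are in m, angles in rad, forces in N, time in s.
With the tool pointing down it reaches from about 0.25 to 0.775 m from the base axis. Payload 8.9 kg.
Tool frame: the origin (TCP) lies midway between the tips of the shut fingers; the grasp point (between the pads) lies pinch_z behind it (pinch_z is the distance from the TCP to the grasp point, in m); z points along the fingers, y is the direction in which the jaws open and shut (so a half turn about z gives the same grasp; the last joint's range is limited). The gripper opens to 85 mm and grips with 20 to 120 N. Pads are 22 mm wide; open, the fingers measure 114 mm over their backs; the gripper's body (76 mm by 85 mm) begins 54 mm behind the grasp point. The pads swing forward as they close: fully open they stand 13 mm farther back than shut.
Start: joints at [-1.418, 0.291, -0.153, 1.127, 0, 1.431], TCP at [0.151, -0.503, 0.231] pointing down, gripper open.
Joint ranges: [-2.52, 2.52], [-0.91, 1.74], [-1.3, 1.37], [-1.96, 2.02], [-1.52, 1.47], [-3.14, 3.14]. Speed limits (rad/s): [2.22, 2.22, 2.79, 3.14, 3.14, 3.14].

INTERFACE

Orientations are given as [roll, pitch, yaw] about the fixed x, y, z axes, in that order (R = Rz(yaw) Ry(pitch) Rx(roll)).
In Python, from station import * gives the robot as it stands. The module is installed in compiled form; this text tells all that it offers.
- The arm moves only by the shell command python3 -m crank 'ROWS' [OPENING]. ROWS is JSON, a list of rows, each an object with "slide": the shift along the tool's x, y, z in mm, a list of three; "yaw": the turn about the tool's z in rad. A call has exactly 10 rows; each row is the pose to reach, as a shift and turn from the pose measured when the call began, along the tool's axes at that moment; what a row does not reach only later rows make up. A row lasts 1/10 s, in which the tool goes at most 50 mm and 8.59 degrees, less where a joint would pass 70% of its speed; a pose out of reach is approached as far as the arm can. A call with a gripper value outside its range is refused whole. OPENING is the gripper's target within -1 to 1 (shut at 1, half-way at 0, fully open at -1), set as the call begins (- or left out, the last holds). The fingers move at their own pace and stop on an object; the grip force is fixed at half the most. Time passes only in rows, so rows that repeat a pose let the fingers close, or fill a call up. It gives the time, the measured TCP pose, the force and the opening at its end, in the units of the state.
- observe(): the state, without advancing time (a new reading comes with each control period).
- snapshot(name): name is "side" or "top" or "wrist"; returns a dict with "pixels" (400x640x3 uint8, red, green, blue), "fx", "fy", "cx", "cy" (pixels), "xyz" and "orientation" of the camera in the world. Camera axes: x right, y down, z forward; pixel columns grow to the right and rows downward; lengths in m; the calibration is good to about 2 mm. A picture is of the moment at which its call begins. There is no depth.
- job_done(): hands the job in, once; it reports no verdict.
The state is a dict: "time_s": time; "joints": joint angles; "joint_velocities": joint speeds; "joint_efforts": joint torques, N m; "eef_pos": TCP position; "ee_rot": TCP orientation; "force": force on the tool from outside, world axes, zero at the start; "ft_torque": the same for the moment, N m; "opening": opening from 0.0 (shut) to 1.0 (fully open).
Only numpy, scipy, OpenCV 4.12 (cv2) and the standard library are available. Lean on these libraries where they do the work, as an engineer would, in place of code of your own. Each camera call takes 0.05 s, during which the arm holds its last target.

TASK

Put the loose cylindrical cell into the test stand on the bench: push its flat end against the spring contact with the button end still raised, then lower the button end in behind the fixed contact so that the cell lies level on the cradle floor, held by the spring, and let go. Work gently: never force the spring solid or press the cell hard on the stand (30 N in all is too much), and leave the two tape rolls and the dial gauge where they are.

Things in the scene. Friction and masses are not known exactly. Their poses are not given: they have to be found in the camera images.
- cell: Grey cylindrical rechargeable cell: can 21 mm across, 68 mm long, with a steel button 10 mm across and 2 mm high on one end (70 mm overall, about 70 g); a thin black ring runs round the can near the button end, the other end is flat. Lies on its side and can roll. Origin: middle of the can, on its axis, 10.5 mm above the bench; x along the can towards the button.
- cell_button (a point): Centre of the button's outer face, 36 mm from the cell's origin along its +x.
- cell_flat (a point): Centre of the cell's flat end, 34 mm from the cell's origin along its -x.
- stand: Cell test stand fixed to the bench: aluminium base plate 160 x 56 x 8 mm, long side along x, with a rail carrying a black cradle. Origin: centre of the plate's underside; x points from the spring end to the fixed contact, z up. The cradle is clamped anywhere within 7 mm either way along x; where is NOT reported but must be felt or seen. It does not slide under working loads.
- stand_mid (a point): Stand point x=0, 30 mm up: middle of the cradle floor if the cradle sits at the rail's middle (it is up to 7 mm off along x, with all its parts). The floor is a bar 14 mm wide, top 30 mm above the bench; fingers can pass beside it down to 17 mm. Side cheeks 3 mm thick, 24 mm apart inside, 42 mm high, stand 22 to 36 mm either side of the cradle's middle; between them it is open.
- stand_spring_nominal (a point): Middle of the spring plate's free face for a cradle at the rail's middle: stand x = -27 mm, 44.5 mm up. Upright steel plate 18 mm wide, 32 to 57 mm high, on a coil spring: slides 11 mm towards -x, then solid; 0.8 N to start, 0.8 N more per mm. The block behind is 57 mm high. A cell tilted 25 degrees, flat end low, meets it with the flat end's upper rim.
- stand_stop_nominal (a point): Middle of the inner face of the fixed contact for a cradle at the rail's middle: stand x = 36 mm, 36.5 mm up. Steel plate 16 mm wide, top 43 mm above the bench; a clamp screw behind it reaches 27 mm out to +y. The free gap to the spring is 63 mm for the 70 mm cell: loaded, the button rests here and the spring is 7 mm in (6.4 N), 4 mm short of solid.
- electric_tape: Bystander: roll of black tape lying flat, 62 mm across, 19 mm high; origin at the centre of its underside.
- hygrometer: Bystander: round black dial gauge, 60 mm across, 16 mm high; origin at the centre of its underside.
- masking_tape: Bystander: roll of beige tape lying flat, 104 mm across, 25 mm high; origin at the centre of its underside.
There are look-alikes about, which are no part of the job. Several things look just like the cell: the one meant starts farthest to the robot's right.

How it is judged:
By the outcome, as a careful person would: the job done as asked, in the order asked, and still so for the second after the job is handed in, with the robot touching nothing.
It also fails if it takes over 54 s, if anything falls off the work surface, if the arm or the gripper's body presses on something with over 40 N, if the wrist force passes 120 N, or if a joint passes its speed limit or range.

## Working session

There is one attempt and no reset: what is moved stays moved. The work goes in short steps, Python scripts to look and compute and a shell command to move; the robot and the scene stay as the last step left them, time stands still between calls to the robot, and variables do not carry over. Pictures are saved under pics/ and viewed, and the job is handed in when it is done.

```bash
mkdir -p pics; ls; cat > h.py <<'E'
from station import *
import numpy as np, cv2, json
from scipy.spatial.transform import Rotation as R
def rot(o):
    o=np.array(o,float)
    return o if o.shape==(3,3) else (R.from_euler('xyz',o).as_matrix() if o.size==3 else R.from_quat(o).as_matrix())
def snap(name,fn):
    s=snapshot(name); cv2.imwrite('pics/'+fn+'.png',s['pixels'][:,:,::-1])
    np.savez('pics/'+fn+'.npz',**{k:np.array(v) for k,v in s.items()}); return s
def load(fn): return dict(np.load('pics/'+fn+'.npz'))
def ray(s,u,v):
    d=rot(s['orientation'])@np.array([(u-s['cx'])/s['fx'],(v-s['cy'])/s['fy'],1]); return np.array(s['xyz']),d
def plane(s,u,v,z):
    o,d=ray(s,u,v); return o+d*(z-o[2])/d[2]
def proj(s,p):
    q=rot(s['orientation']).T@(np.array(p)-s['xyz']); return np.array([s['fx']*q[0]/q[2]+s['cx'],s['fy']*q[1]/q[2]+s['cy']])
def tri(s1,p1,s2,p2):
    o1,d1=ray(s1,*p1);o2,d2=ray(s2,*p2)
    A=np.stack([d1,-d2],1); t=np.linalg.lstsq(A,o2-o1,rcond=None)[0]
    a=o1+d1*t[0];b=o2+d2*t[1]; return (a+b)/2,np.linalg.norm(a-b)
E
python3 - <<'E'
from h import *
print(observe())
for n in ['side','top','wrist']:
    s=snap(n,n+'0'); print(n,s['fx'],s['cx'],s['cy'],s['xyz'],s['orientation'])
try: print(pinch_z)
except Exception as e: print(e)
E
```

```text
pics
{'time_s': 0.0, 'joints': array([-1.41830350e+00,  2.91277556e-01, -1.54120970e-01,  1.12669785e+00,
       -1.23824860e-05,  1.43148432e+00]), 'joint_velocities': array([ 0.00041049, -0.00098723, -0.00055639,  0.00065016,  0.00097286,
        0.00065349]), 'joint_efforts': array([-2.62011657e-03, -5.37148440e+01,  3.31370544e+01,  1.62358547e-02,
       -3.08357203e-04, -1.65134168e-05]), 'eef_pos': array([ 0.15095958, -0.50237345,  0.23073572]), 'ee_rot': array([-3.14030348e+00, -1.68264483e-04,  2.91804729e-01]), 'force': array([ 0.0179575 ,  0.67643941, -0.57588887]), 'ft_torque': array([-0.00234818,  0.00185382,  0.00204235]), 'opening': 1.0012185984372368}
side 375.34677503353504 322.6259431913955 202.70606280287245 [ 0.32561245 -0.70230451  0.52407729] [-2.0835389   0.01379128 -0.23826023]
top 408.10577864113384 315.00815392168107 197.93999444750708 [0.38979909 0.06242676 0.95231351] [-3.04072046  0.01054163 -1.56094102]
wrist 277.0651546145705 315.17761567320537 199.4176052094482 [ 0.22013202 -0.48101408  0.37274778] [ 2.85401508e+00  6.40045591e-04 -1.27988925e+00]
0.0187
```

View pics/side0.png

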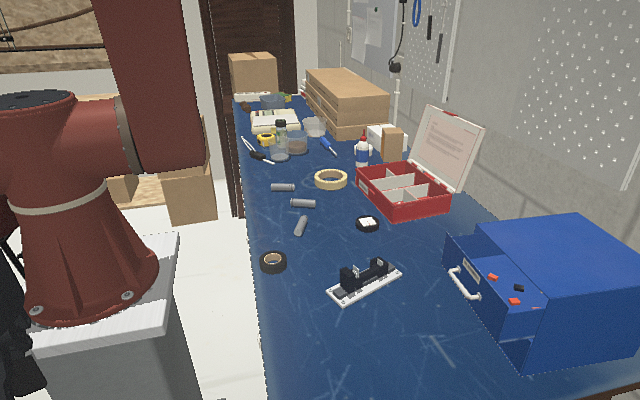

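View pics/top0.png

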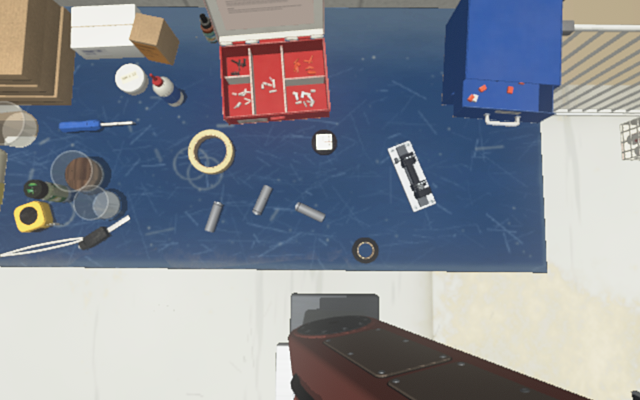

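View pics/wrist0.png

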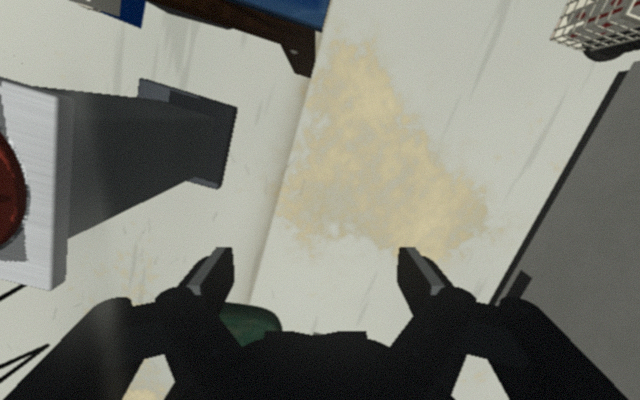

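The top view shows three cells near (213,216), (262,200) and (310,212). The one farthest right is the target. The stand is at about (411,176), and the electric tape, gauge and masking tape are at (365,250), (323,142) and (211,152). I'll zoom in on these.

```bash
python3 - <<'E'
from h import *
t=cv2.imread('pics/top0.png'); 
a=cv2.resize(t[190:235,285:340],None,fx=8,fy=8,interpolation=cv2.INTER_CUBIC)
b=cv2.resize(t[130:220,375:450],None,fx=6,fy=6,interpolation=cv2.INTER_CUBIC)
s=cv2.imread('pics/side0.png')
c=cv2.resize(s[210:245,285:320],None,fx=8,fy=8,interpolation=cv2.INTER_CUBIC)
d=cv2.resize(s[250:310,320:410],None,fx=6,fy=6,interpolation=cv2.INTER_CUBIC)
def stack(x,y):
    w=max(x.shape[1],y.shape[1]); z=np.zeros((max(x.shape[0],y.shape[0]),x.shape[1]+y.shape[1]+10,3),np.uint8)
    z[:x.shape[0],:x.shape[1]]=x; z[:y.shape[0],x.shape[1]+10:]=y; return z
cv2.imwrite('pics/z1.png',cv2.resize(stack(a,b),None,fx=.85,fy=.85)); cv2.imwrite('pics/z2.png',cv2.resize(stack(c,d),None,fx=.9,fy=.9))
s=load('top0')
for n,u,v,z in [('cell',310,212,.0105),('plate',411,176,.008)]: print(n,plane(s,u,v,z))
E
```

```text
cell [0.45225629 0.0845511  0.0105    ]
plate [ 0.53868799 -0.15009629  0.008     ]
```

View pics/z1.png

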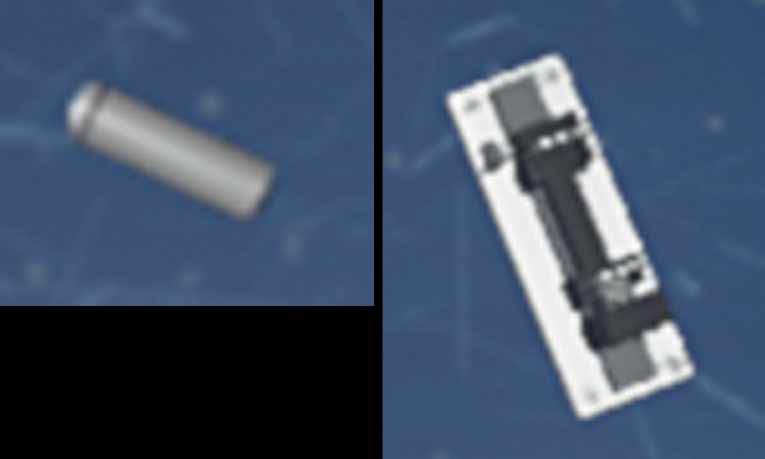

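View pics/z2.png

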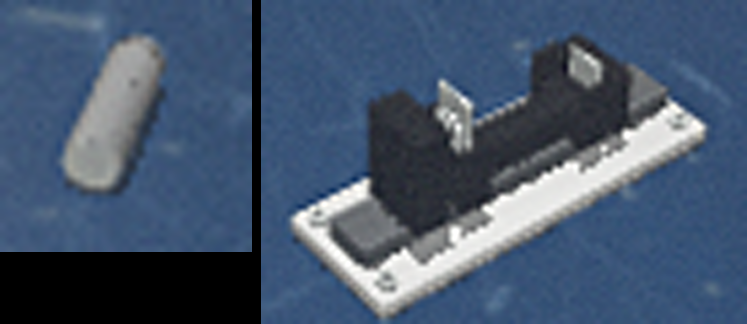

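```bash
cat >> h.py <<'E'
def cellpts(s,box,z=.0105,thr=70,dbg=False):
    im=s['pixels'].astype(np.uint8); hsv=cv2.cvtColor(im,cv2.COLOR_RGB2HSV)
    x0,y0,x1,y1=box; m=np.zeros(im.shape[:2],np.uint8); sub=hsv[y0:y1,x0:x1]
    m[y0:y1,x0:x1]=((sub[...,1]<thr)&(sub[...,2]>60))*255
    m=cv2.morphologyEx(m,cv2.MORPH_CLOSE,np.ones((3,3)))
    cs=max(cv2.findContours(m,0,cv2.CHAIN_APPROX_NONE)[0],key=cv2.contourArea)
    return cs[:,0,:]
E
python3 - <<'E'
from h import *
s=load('top0')
c=cellpts(s,(285,190,340,235)); 
w=np.array([plane(s,u,v,.0105)[:2] for u,v in c])
r=cv2.minAreaRect((w*1000).astype(np.float32)); print('cell',r)
# centroid & axis
m=w.mean(0); 
b=cv2.boxPoints(r); print(b)
c=cellpts(s,(375,130,450,220),thr=90); 
h=cv2.convexHull(c)[:,0]
for z in (.008,):
    w=np.array([plane(s,u,v,z)[:2] for u,v in h]); r=cv2.minAreaRect((w*1000).astype(np.float32)); print('stand',r); print(cv2.boxPoints(r))
t=load('side0')
c=cellpts(t,(285,210,320,245)); w=np.array([plane(t,u,v,.0105)[:2] for u,v in c]); print('cell side',cv2.minAreaRect((w*1000).astype(np.float32)))
im=t['pixels']; hsv=cv2.cvtColor(im,cv2.COLOR_RGB2HSV)
m=((hsv[...,1]<90)&(hsv[...,2]>130)).astype(np.uint8)*255; mm=np.zeros_like(m); mm[250:310,320:410]=m[250:310,320:410]
mm=cv2.morphologyEx(mm,cv2.MORPH_CLOSE,np.ones((5,5)))
c=max(cv2.findContours(mm,0,cv2.CHAIN_APPROX_NONE)[0],key=cv2.contourArea)[:,0]
# plate corners in side view from zoom: factor 5.4
x0=264/0.9 if 0 else None
E
```

```text
cell ((453.662841796875, 86.2469711303711), (72.48301696777344, 21.710941314697266), 63.983177185058594)
[[428.01062   58.439575]
 [447.52148   48.916397]
 [479.31506  114.05437 ]
 [459.8042   123.577545]]
stand ((540.0675659179688, -150.20083618164062), (163.62867736816406, 60.14774703979492), 21.776418685913086)
[[ 452.93463 -152.62503]
 [ 475.2486  -208.48055]
 [ 627.2005  -147.77664]
 [ 604.88654  -91.92113]]
cell side ((452.9396057128906, 89.01773071289062), (98.47947692871094, 23.613216400146484), 66.29067993164062)
```

```bash
cat >> h.py <<'E'
def go(x,y,z,yawdeg):
    o=observe(); Rm=rot(o['ee_rot']); d=Rm.T@(np.array([x,y,z])/1000-o['eef_pos'])*1000
    y0=np.arctan2(Rm[1,0],Rm[0,0]); a=-(np.radians(yawdeg)-y0); a=(a+np.pi)%(2*np.pi)-np.pi
    print('slide',d.round(1),'yaw',round(a,3),'| now',(o['eef_pos']*1000).round(1),round(np.degrees(y0),2),'F',o['force'].round(1),'op',round(o['opening'],3),'t',round(o['time_s'],2))
E
python3 -c "
from h import *
go(451,81,190,64)"
```

```text
slide [ 455.2 -472.5   41.4] yaw -0.825 | now [ 151.  -502.5  230.9] 16.72 F [-0.3 -0.5 -0.3] op 1.002 t 0.15
```

```bash
python3 -m crank '[{"slide":[33,-34,0],"yaw":-0.1},{"slide":[65,-68,0],"yaw":-0.2},{"slide":[98,-101,0],"yaw":-0.3},{"slide":[130,-135,0],"yaw":-0.4},{"slide":[163,-169,0],"yaw":-0.5},{"slide":[195,-203,0],"yaw":-0.6},{"slide":[228,-236,10],"yaw":-0.7},{"slide":[260,-270,20],"yaw":-0.8},{"slide":[293,-304,30],"yaw":-0.825},{"slide":[325,-338,40],"yaw":-0.825}]'; python3 -c "
from h import *
go(451,81,190,64)"
```

```text
time_s: 1.15
eef_pos: [0.3656, -0.0834, 0.191]
ee_rot: [3.141, -0.001, 1.118]
force: [1.6, -1.1, 0.2]
opening: 1.001
slide [185.2   4.8   1.2] yaw 0.001 | now [365.6 -83.4 191. ] 64.04 F [ 1.6 -1.1  0.2] op 1.001 t 1.15
```

```bash
python3 -m crank '[{"slide":[40,0,0],"yaw":0},{"slide":[80,2,0],"yaw":0},{"slide":[120,4,0],"yaw":0},{"slide":[160,5,10],"yaw":0},{"slide":[185,5,30],"yaw":0},{"slide":[185,5,50],"yaw":0},{"slide":[185,5,70],"yaw":0},{"slide":[185,5,70],"yaw":0},{"slide":[185,5,70],"yaw":0},{"slide":[185,5,70],"yaw":0}]'; python3 -c "
from h import *
s=snap('wrist','w1')
go(451,81,50,64)
for p in ([.4532,.0853,.0105],[.4532+.036*.438,.0853+.036*.9,.0105],[.4532-.034*.438,.0853-.034*.9,.0105]): print(proj(s,p))"
```

```text
time_s: 2.15
eef_pos: [0.4517, 0.0806, 0.1222]
ee_rot: [3.14, -0.001, 1.117]
force: [0.9, -0.2, -0.4]
opening: 0.999
slide [-0.1 -1.1 72.2] yaw 0.0 | now [451.8  80.6 122.2] 64.01 F [ 0.1 -0.1  0.2] op 0.999 t 2.2
[314.57416795 192.38401962]
[314.48869676 154.16169914]
[314.64900599 225.85124868]
```

View pics/w1.png

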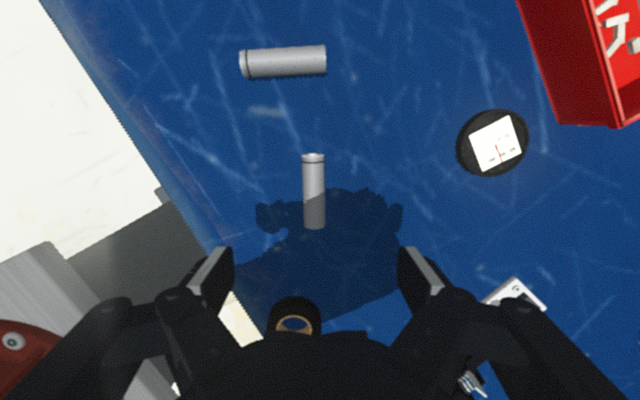

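The cell runs from the button at about (313,153) to the flat end at about (315,229), which matches the projected points to within about 2 px. I'll refine that.

```bash
python3 -c "
from h import *
s=load('w1')
im=s['pixels'];hsv=cv2.cvtColor(im,cv2.COLOR_RGB2HSV)
rows=[]
for v in range(158,228,3):
    r=np.where((hsv[v,290:340,1]<110))[0]+290
    if len(r): rows.append((v,r.min(),r.max()))
print(rows)
P=np.array([plane(s,(a+b)/2,v,.0105)[:2]*1000 for v,a,b in rows])
vx,vy,x,y=cv2.fitLine(P.astype(np.float32),cv2.DIST_HUBER,0,.01,.01).ravel(); print(np.degrees(np.arctan2(vy,vx)),x,y)
for v,z in((152.5,.0105),(228,.0105),(229,.0)): print(plane(s,314,v,z)*1000)
"
```

```text
[(158, np.int64(301), np.int64(324)), (161, np.int64(302), np.int64(323)), (164, np.int64(302), np.int64(324)), (167, np.int64(302), np.int64(324)), (170, np.int64(302), np.int64(324)), (173, np.int64(302), np.int64(324)), (176, np.int64(302), np.int64(324)), (179, np.int64(302), np.int64(324)), (182, np.int64(302), np.int64(324)), (185, np.int64(302), np.int64(324)), (188, np.int64(303), np.int64(324)), (191, np.int64(302), np.int64(324)), (194, np.int64(303), np.int64(324)), (197, np.int64(303), np.int64(325)), (200, np.int64(303), np.int64(324)), (203, np.int64(303), np.int64(325)), (206, np.int64(303), np.int64(325)), (209, np.int64(303), np.int64(325)), (212, np.int64(303), np.int64(324)), (215, np.int64(303), np.int64(325)), (218, np.int64(304), np.int64(325)), (221, np.int64(303), np.int64(325)), (224, np.int64(304), np.int64(325)), (227, np.int64(305), np.int64(323))]
65.29497 452.8745 87.13758
[469.22956697 119.24528525  10.5       ]
[436.73623111  52.94177163  10.5       ]
[434.34066238  48.08006969   0.        ]
```

```bash
python3 -c "
from h import *
go(450,80.5,3,65.3)"
```

```text
slide [ -1.1  -1.8 119.2] yaw -0.023 | now [451.8  80.6 122.2] 64.01 F [ 0.1 -0.1  0.2] op 0.999 t 2.2
```

```bash
python3 -m crank '[{"slide":[-1,-1.8,25],"yaw":-0.023},{"slide":[-1,-1.8,50],"yaw":-0.023},{"slide":[-1,-1.8,75],"yaw":-0.023},{"slide":[-1,-1.8,95],"yaw":-0.023},{"slide":[-1,-1.8,110],"yaw":-0.023},{"slide":[-1,-1.8,118],"yaw":-0.023},{"slide":[-1,-1.8,119],"yaw":-0.023},{"slide":[-1,-1.8,119],"yaw":-0.023},{"slide":[-1,-1.8,119],"yaw":-0.023},{"slide":[-1,-1.8,119],"yaw":-0.023}]'; python3 -c "
from h import *
go(450,80.5,3,65.3)
snap('wrist','w2')"
```

```text
time_s: 3.2
eef_pos: [0.4507, 0.0806, 0.0039]
ee_rot: [3.139, -0.002, 1.14]
force: [-0.3, -0.0, -0.2]
opening: 0.999
slide [-0.3 -0.6  0.9] yaw 0.001 | now [450.7  80.6   3.9] 65.33 F [-0.3 -0.  -0.2] op 0.999 t 3.2
```

View pics/w2.png

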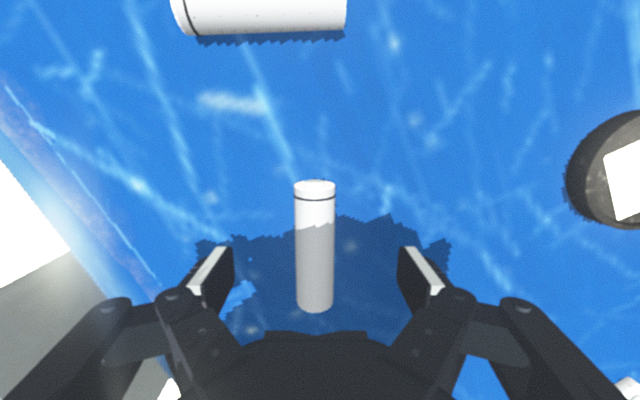

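The cell is centred between the pads, so I'll close.

```bash
R='x'; python3 -m crank '[{"slide":[0,0,0],"yaw":0},{"slide":[0,0,0],"yaw":0},{"slide":[0,0,0],"yaw":0},{"slide":[0,0,0],"yaw":0},{"slide":[0,0,0],"yaw":0},{"slide":[0,0,0],"yaw":0},{"slide":[0,0,0],"yaw":0},{"slide":[0,0,0],"yaw":0},{"slide":[0,0,0],"yaw":0},{"slide":[0,0,0],"yaw":0}]' 1; python3 -c "
from h import *
go(450,80.5,130,65.3)
snap('wrist','w3')"
```

```text
time_s: 4.25
eef_pos: [0.4507, 0.0805, 0.0041]
ee_rot: [3.138, -0.002, 1.14]
force: [-0.4, -0.4, 5.5]
opening: 0.216
slide [-1.000e-01 -2.000e-01 -1.259e+02] yaw 0.001 | now [450.7  80.5   4.1] 65.33 F [-0.4 -0.4  5.5] op 0.216 t 4.25
```

View pics/w3.png

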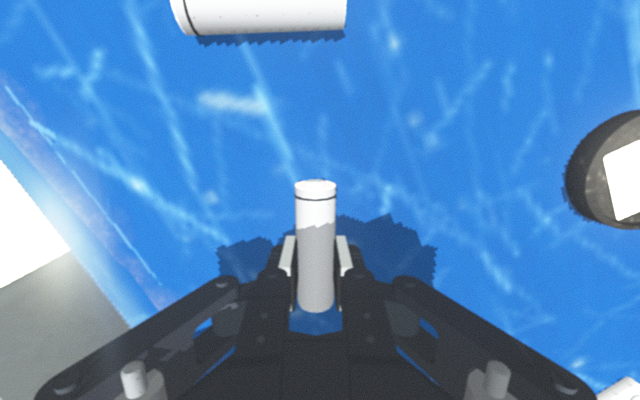

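```bash
python3 -m crank '[{"slide":[0,0,-20],"yaw":0},{"slide":[0,0,-50],"yaw":0},{"slide":[0,0,-85],"yaw":0},{"slide":[0,0,-120],"yaw":0},{"slide":[0,0,-140],"yaw":0},{"slide":[0,0,-146],"yaw":0},{"slide":[0,0,-146],"yaw":0.13},{"slide":[0,0,-146],"yaw":0.26},{"slide":[0,0,-146],"yaw":0.39},{"slide":[0,0,-146],"yaw":0.52}]' ; python3 -c "
from h import *
go(484,-172,150,21.8)"
```

```text
time_s: 5.3
eef_pos: [0.4494, 0.0804, 0.1488]
ee_rot: [3.141, -0.002, 0.615]
force: [0.4, 0.3, -0.8]
opening: 0.216
slide [-117.3  226.2   -1.2] yaw 0.234 | now [449.4  80.4 148.8] 35.23 F [ 0.4  0.3 -0.8] op 0.216 t 5.3
```

```bash
python3 -m crank '[{"slide":[-15,28,0],"yaw":0.08},{"slide":[-30,56,0],"yaw":0.16},{"slide":[-45,84,0],"yaw":0.234},{"slide":[-60,113,0],"yaw":0.234},{"slide":[-75,141,0],"yaw":0.234},{"slide":[-90,170,0],"yaw":0.234},{"slide":[-105,200,0],"yaw":0.234},{"slide":[-117,226,0],"yaw":0.234},{"slide":[-117,226,0],"yaw":0.234},{"slide":[-117,226,0],"yaw":0.234}]' ; python3 -c "
from h import *
go(484,-172,150,21.8)
s=snap('wrist','w4');snap('side','s4');snap('top','t4')
a=cv2.imread('pics/s4.png')[200:310,300:420]; cv2.imwrite('pics/s4z.png',cv2.resize(a,None,fx=5,fy=5,interpolation=cv2.INTER_CUBIC))
a=cv2.imread('pics/t4.png')[110:240,350:470]; cv2.imwrite('pics/t4z.png',cv2.resize(a,None,fx=4.5,fy=4.5,interpolation=cv2.INTER_CUBIC))
"
```

```text
time_s: 6.3
eef_pos: [0.4834, -0.1716, 0.1475]
ee_rot: [-3.14, -0.0, 0.38]
force: [-0.1, 0.4, -0.8]
opening: 0.221
slide [ 0.5  0.6 -2.5] yaw -0.001 | now [ 483.4 -171.6  147.5] 21.74 F [-0.1  0.4 -0.8] op 0.221 t 6.3
```

View pics/w4.png

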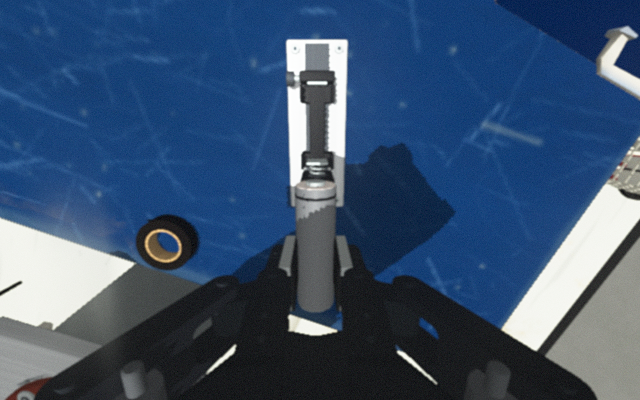

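View pics/s4z.png

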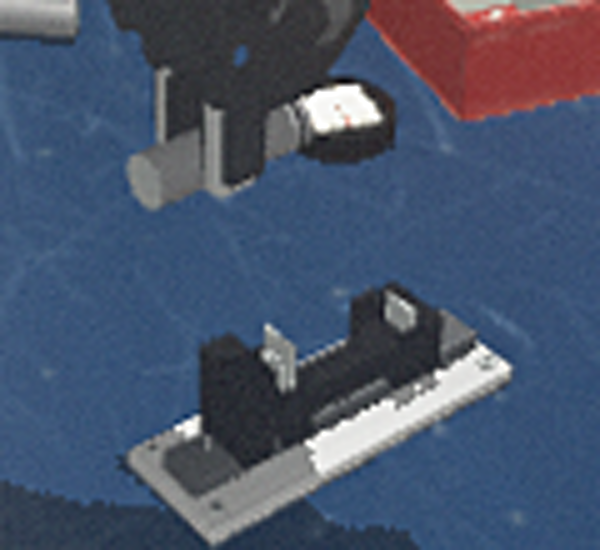

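View pics/t4z.png

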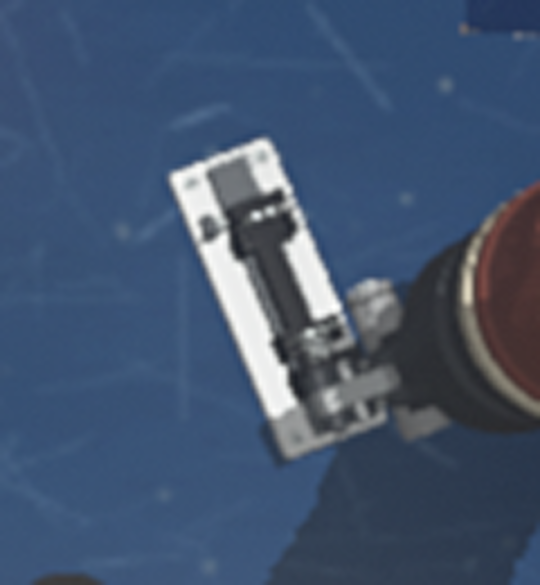

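```bash
python3 -c "
from h import *
a=cv2.imread('pics/w4.png')[30:215,265:370]; cv2.imwrite('pics/w4z.png',cv2.resize(a,None,fx=3.2*1,fy=3.2,interpolation=cv2.INTER_CUBIC))
a=cv2.imread('pics/w4.png')[140:200,285:350]; cv2.imwrite('pics/w4y.png',cv2.resize(a,None,fx=9,fy=9,interpolation=cv2.INTER_CUBIC))
"
```

```text
(no output)
```

View pics/w4z.png

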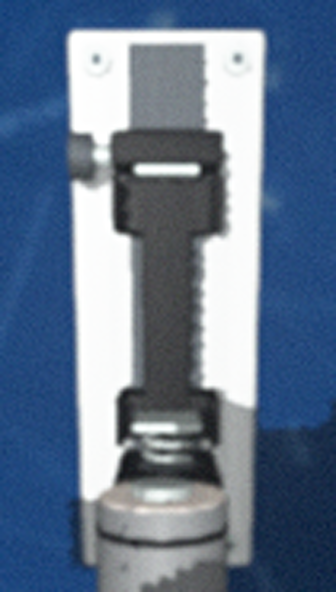

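View pics/w4y.png

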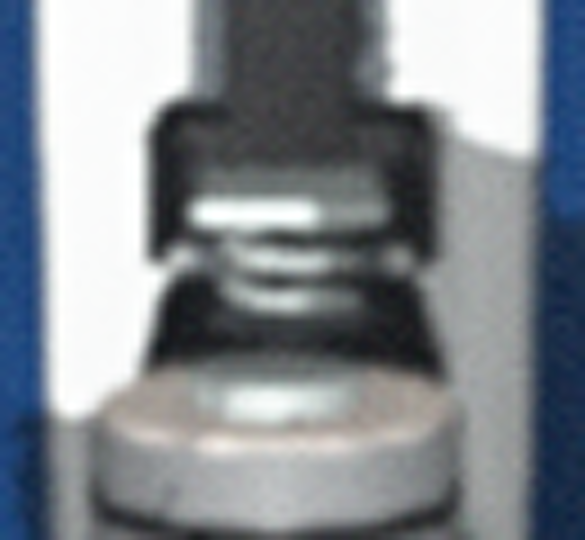

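```bash
python3 -c "
from h import *
s=load('w4')
c=[plane(s,u,v,.008)*1000 for u,v in ((286.9,39.4),(347.5,39.4),(290.6,205),(343,205.6))]
for p in c: print(p.round(1))
fe=(c[0]+c[1])/2; ne=(c[2]+c[3])/2; d=fe-ne; print('len',np.linalg.norm(d),'w',np.linalg.norm(c[0]-c[1]),np.linalg.norm(c[2]-c[3]),'yaw',np.degrees(np.arctan2(d[1],d[0])),'ctr',(fe+ne)/2)
# side edges fit yaw
l=c[0]-c[2]; r=c[1]-c[3]; print([np.degrees(np.arctan2(q[1],q[0])) for q in (l,r)])
ctr=np.array([540,-150,0]); u=np.array([np.cos(np.radians(21.8)),np.sin(np.radians(21.8)),0]); v_=np.array([-u[1],u[0],0])
for n,uu,v,z in (('far end(80)',317,39.4,8),('near end(-80)',317,205.3,8),('cheek+22',317,102.5,42),('cheek-22',317,152,42),('stop36',317,84.7,43),('spring-27',317,161.8,57)):
    p=plane(s,uu,v,z/1000)*1000-ctr; print(n,(p@u).round(1),(p@v_).round(1))
"
```

```text
[603.9 -95.1   8. ]
[ 624.1 -146.1    8. ]
[ 457.6 -152.7    8. ]
[ 477.6 -204.8    8. ]
len 157.50582774728264 w 54.82936350629631 55.85555110417037 yaw 21.662249191466767 ctr [ 540.80923402 -149.67903906    8.        ]
[np.float64(21.475848514377475), np.float64(21.847898994812212)]
far end(80) 79.6 -0.0
near end(-80) -77.9 -0.0
cheek+22 24.0 0.2
cheek-22 -17.5 0.2
stop36 37.8 0.2
spring-27 -23.9 0.2
```

```bash
python3 -c "
from h import *
s=load('s4'); w=load('w4')
ctr=np.array([540.4,-149.9,0]); a=np.radians(21.7); u=np.array([np.cos(a),np.sin(a),0]); v_=np.array([-u[1],u[0],0])
f=lambda p:((p-ctr)@np.array([u,v_]).T).round(1)
k=lambda x,y:(x/5+300,y/5+200)
for n,x,y,z in (('block',203,347,57),('block',240,333,57),('block back r',250,350,57),('springtop',265,325,57),('springtop',292,355,57),('stop top',387,290,43),('stop',415,310,43),('plate c',128,458,8),('plate c',213,543,8),('plate c',512,372,8)):
    print(n,f(plane(s,*k(x,y),z/1000)*1000))
print('wrist block front',f(plane(w,316,171.1,.057)*1000))
print('tcp',f(np.array([483.4,-171.6,0])))
print('button wrist',f(plane(w,315.6,184.4,.154)*1000),'ring/can top edge', f(plane(w,316,180.5,.1645)*1000))
print('flat, wrist', f(plane(w,316,312,.1645)*1000))
for n,x,y in (('flat side',147,182),('flat bottom',152,208)): print(n,f(plane(s,*k(x,y),.154)*1000))
"
```

```text
block [-52.8  12.3]
block [-36.   10.5]
block back r [-39.3   0.2]
springtop [-25.1   8.5]
springtop [-28.2 -11.6]
stop top [41.3  9.6]
stop [41.4 -6.9]
plate c [-81.3  23. ]
plate c [-82.3 -32.7]
plate c [ 77.9 -29.8]
wrist block front [-32.2   1.1]
tcp [-61.    0.9]
button wrist [-20.8   1.5] ring/can top edge [-16.4   1.3]
flat, wrist [-88.2   1.2]
flat side [-87.    1.2]
flat bottom [-94.9 -12.3]
```

```bash
cat >> h.py <<'E'
CTR=np.array([540.4,-149.9]); YAW=21.7
def gos(sx,sy,z):
    a=np.radians(YAW); p=CTR+sx*np.array([np.cos(a),np.sin(a)])+sy*np.array([-np.sin(a),np.cos(a)])
    o=observe(); q=o['eef_pos'][:2]*1000-CTR
    print('stand-frame tcp',(q@[np.cos(a),np.sin(a)]).round(2),(q@[-np.sin(a),np.cos(a)]).round(2)); go(p[0],p[1],z,YAW)
E
python3 -c "
from h import *
gos(-84.5,-0.2,66)"
```

```text
stand-frame tcp -60.36 1.77
slide [-24.2   2.   82.2] yaw 0.003 | now [ 483.7 -170.6  148.2] 21.87 F [-0.6  0.  -0.5] op 0.224 t 6.45
```

```bash
python3 -m crank '[{"slide":[-12,1,0],"yaw":0},{"slide":[-24,2,0],"yaw":0},{"slide":[-24,2,20],"yaw":0},{"slide":[-24,2,45],"yaw":0},{"slide":[-24,2,65],"yaw":0},{"slide":[-24,2,76],"yaw":0},{"slide":[-24,2,81],"yaw":0},{"slide":[-24,2,82],"yaw":0},{"slide":[-24,2,82],"yaw":0},{"slide":[-24,2,82],"yaw":0}]' ; python3 -c "
from h import *
gos(-84.5,-0.2,61)
s=snap('side','s5')
a=cv2.imread('pics/s5.png')[200:310,300:420]; cv2.imwrite('pics/s5z.png',cv2.resize(a,None,fx=5,fy=5,interpolation=cv2.INTER_CUBIC))
snap('wrist','w5')
"
```

```text
time_s: 7.45
eef_pos: [0.4627, -0.1816, 0.067]
ee_rot: [3.142, -0.002, 0.382]
force: [-0.1, 1.4, -0.5]
opening: 0.219
stand-frame tcp -83.92 -0.69
slide [-0.6 -0.5  6. ] yaw 0.003 | now [ 462.7 -181.6   67. ] 21.87 F [-0.1  1.4 -0.5] op 0.219 t 7.45
```

View pics/s5z.png

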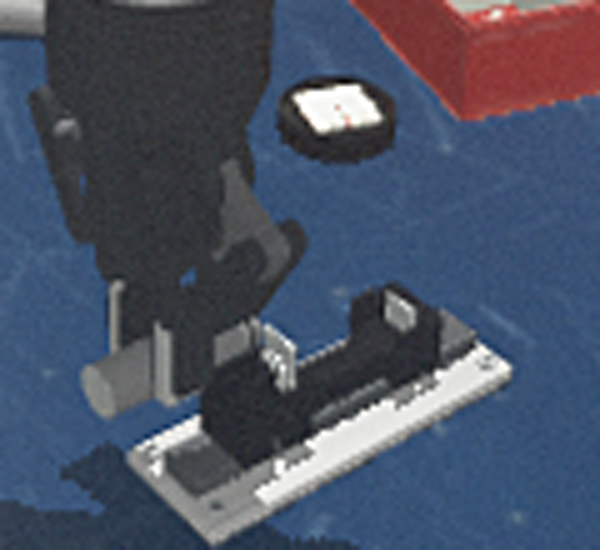

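View pics/w5.png

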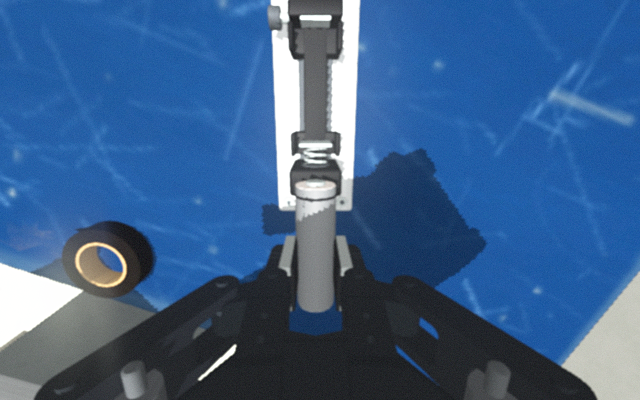

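In the side view the button end is just above the block top. In the wrist view the cell, at x≈315, lines up with the stand axis. I'll lower it gently onto the block to see whether the cell pivots in the grip.

```bash
python3 -m crank '[{"slide":[-0.5,0,2],"yaw":0.002},{"slide":[-0.5,0,4],"yaw":0.002},{"slide":[-0.5,0,5],"yaw":0.002},{"slide":[-0.5,0,6],"yaw":0.002},{"slide":[-0.5,0,6.5],"yaw":0.002},{"slide":[-0.5,0,7],"yaw":0.002},{"slide":[-0.5,0,7],"yaw":0.002},{"slide":[-0.5,0,7],"yaw":0.002},{"slide":[-0.5,0,7],"yaw":0.002},{"slide":[-0.5,0,7],"yaw":0.002}]' 
```

```text
time_s: 8.55
eef_pos: [0.4619, -0.1817, 0.0601]
ee_rot: [3.142, -0.001, 0.38]
force: [-3.1, 0.5, 6.5]
opening: 0.223
```

```bash
python3 -m crank '[{"slide":[0,0,0.3],"yaw":0},{"slide":[0,0,0.6],"yaw":0},{"slide":[0,0,1],"yaw":0},{"slide":[0,0,1],"yaw":0},{"slide":[0,0,1],"yaw":0},{"slide":[0,0,1],"yaw":0},{"slide":[0,0,1],"yaw":0},{"slide":[0,0,1],"yaw":0},{"slide":[0,0,1],"yaw":0},{"slide":[0,0,1],"yaw":0}]' 
```

```text
time_s: 9.55
eef_pos: [0.4618, -0.1818, 0.0597]
ee_rot: [3.141, -0.001, 0.38]
force: [-4.7, 0.4, 10.4]
opening: 0.218
```

```bash
python3 -m crank '[{"slide":[0,0,0.3],"yaw":0},{"slide":[0,0,0.6],"yaw":0},{"slide":[0,0,1],"yaw":0},{"slide":[0,0,1],"yaw":0},{"slide":[0,0,1],"yaw":0},{"slide":[0,0,1],"yaw":0},{"slide":[0,0,1],"yaw":0},{"slide":[0,0,1],"yaw":0},{"slide":[0,0,1],"yaw":0},{"slide":[0,0,1],"yaw":0}]'; python3 -c "
from h import *
s=snap('side','s6')
a=cv2.imread('pics/s6.png')[200:310,300:420]; cv2.imwrite('pics/s6z.png',cv2.resize(a,None,fx=5,fy=5,interpolation=cv2.INTER_CUBIC))
gos(-84.5,-0.2,61)"
```

```text
time_s: 10.55
eef_pos: [0.4618, -0.1819, 0.0594]
ee_rot: [3.141, -0.001, 0.38]
force: [-4.6, 1.1, 11.8]
opening: 0.22
stand-frame tcp -84.83 -0.66
slide [ 0.3 -0.5 -1.6] yaw 0.001 | now [ 461.8 -181.9   59.4] 21.77 F [-5.   1.2 12.1] op 0.214 t 10.6
```

View pics/s6z.png

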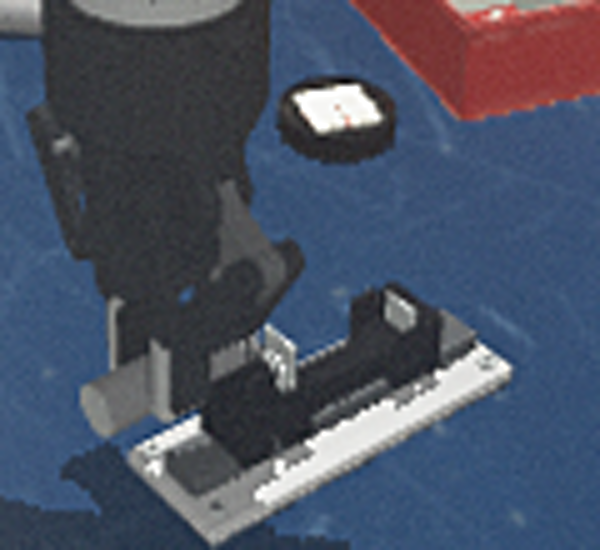

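```bash
python3 -m crank '[{"slide":[0,0,0.6],"yaw":0},{"slide":[0,0,1],"yaw":0},{"slide":[0,0,1.2],"yaw":0},{"slide":[0,0,1.2],"yaw":0},{"slide":[0,0,1.2],"yaw":0},{"slide":[0,0,1.2],"yaw":0},{"slide":[0,0,1.2],"yaw":0},{"slide":[0,0,1.2],"yaw":0},{"slide":[0,0,1.2],"yaw":0},{"slide":[0,0,1.2],"yaw":0}]'
```

```text
time_s: 11.6
eef_pos: [0.4618, -0.1819, 0.0591]
ee_rot: [3.14, -0.002, 0.38]
force: [-4.6, -0.1, 14.5]
opening: 0.215
```

```bash
python3 -m crank '[{"slide":[0,0,0.5],"yaw":0},{"slide":[0,0,0.5],"yaw":0},{"slide":[0,0,0.5],"yaw":0},{"slide":[0,0,0.5],"yaw":0},{"slide":[0,0,0.5],"yaw":0},{"slide":[0,0,0.5],"yaw":0},{"slide":[0,0,0.5],"yaw":0},{"slide":[0,0,0.5],"yaw":0},{"slide":[0,0,0.5],"yaw":0},{"slide":[0,0,0.5],"yaw":0}]' 0.64; python3 -c "
from h import *
print(np.mean([observe()['opening'] for _ in range(5)]))"
```

```text
time_s: 12.6
eef_pos: [0.4618, -0.1819, 0.0593]
ee_rot: [3.14, -0.002, 0.38]
force: [-5.3, 0.7, 12.2]
opening: 0.223
0.2227024990939433
```

```bash
python3 -m crank '[{"slide":[0,0,0.8],"yaw":0},{"slide":[0,0,0.8],"yaw":0},{"slide":[0,0,0.8],"yaw":0},{"slide":[0,0,0.8],"yaw":0},{"slide":[0,0,0.8],"yaw":0},{"slide":[0,0,0.8],"yaw":0},{"slide":[0,0,0.8],"yaw":0},{"slide":[0,0,0.8],"yaw":0},{"slide":[0,0,0.8],"yaw":0},{"slide":[0,0,0.8],"yaw":0}]' 0.6; python3 -c "
from h import *
print(np.mean([observe()['opening'] for _ in range(5)]))"
```

```text
time_s: 13.6
eef_pos: [0.4618, -0.1819, 0.0593]
ee_rot: [3.14, -0.002, 0.38]
force: [-5.2, 1.3, 12.4]
opening: 0.218
0.21793630961544047
```

```bash
python3 -m crank '[{"slide":[0,0,0.7],"yaw":0},{"slide":[0,0,0.7],"yaw":0},{"slide":[0,0,0.7],"yaw":0},{"slide":[0,0,0.7],"yaw":0},{"slide":[0,0,0.7],"yaw":0},{"slide":[0,0,0.7],"yaw":0},{"slide":[0,0,0.7],"yaw":0},{"slide":[0,0,0.7],"yaw":0},{"slide":[0,0,0.7],"yaw":0},{"slide":[0,0,0.7],"yaw":0}]' 0.58; python3 -c "
from h import *
s=snap('side','s7')
a=cv2.imread('pics/s7.png')[200:310,300:420]; cv2.imwrite('pics/s7z.png',cv2.resize(a,None,fx=5,fy=5,interpolation=cv2.INTER_CUBIC))"
```

```text
time_s: 14.6
eef_pos: [0.4618, -0.1819, 0.0594]
ee_rot: [3.14, -0.003, 0.38]
force: [-4.0, 1.6, 12.3]
opening: 0.213
```

View pics/s7z.png

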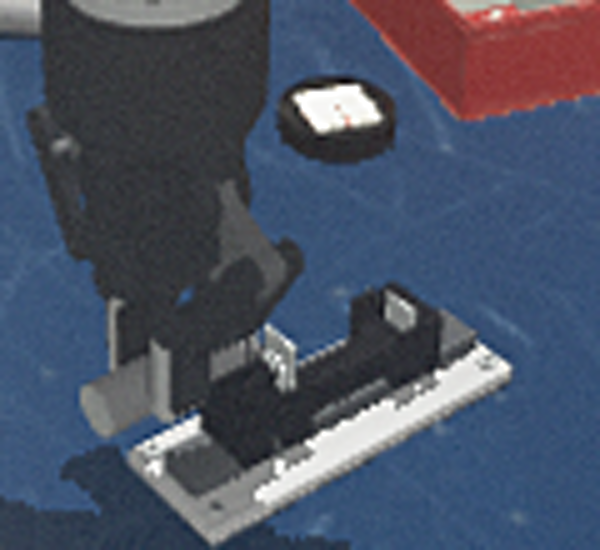

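```bash
python3 -m crank '[{"slide":[0,0,0.5],"yaw":0},{"slide":[0,0,0.8],"yaw":0},{"slide":[0,0,1.1],"yaw":0},{"slide":[0,0,1.3],"yaw":0},{"slide":[0,0,1.3],"yaw":0},{"slide":[0,0,1.3],"yaw":0},{"slide":[0,0,1.3],"yaw":0},{"slide":[0,0,1.3],"yaw":0},{"slide":[0,0,1.3],"yaw":0},{"slide":[0,0,1.3],"yaw":0}]' 0.575
```

```text
time_s: 15.65
eef_pos: [0.4618, -0.182, 0.059]
ee_rot: [3.139, -0.003, 0.38]
force: [-5.2, 1.2, 15.3]
opening: 0.219
```

The cell does not pivot in the grip at 15 N, and pressing harder would not be gentle. The tool can't tilt either, so I'll push it in with the whole cell, button end included, held above the fixed contact. I'll lift and check how the cell sits in the grip.

```bash
python3 -m crank '[{"slide":[0,0,-5],"yaw":0},{"slide":[0,0,-15],"yaw":0},{"slide":[0,0,-25],"yaw":0},{"slide":[20,0,-30],"yaw":0},{"slide":[45,0,-30],"yaw":0},{"slide":[70,-0.5,-30],"yaw":0},{"slide":[90,-0.5,-30],"yaw":0},{"slide":[95,-0.5,-30],"yaw":0},{"slide":[95,-0.5,-30],"yaw":0},{"slide":[95,-0.5,-30],"yaw":0}]' 1; python3 -c "
from h import *
s=snap('side','s8')
a=cv2.imread('pics/s8.png')[200:310,300:420]; cv2.imwrite('pics/s8z.png',cv2.resize(a,None,fx=5,fy=5,interpolation=cv2.INTER_CUBIC))
w=snap('wrist','w8'); cv2.imwrite('pics/w8z.png',cv2.resize(w['pixels'][:330,220:420,::-1],None,fx=1.8,fy=1.8,interpolation=cv2.INTER_CUBIC))
gos(10,-0.2,50)"
```

```text
time_s: 16.65
eef_pos: [0.5488, -0.1463, 0.0893]
ee_rot: [3.14, -0.002, 0.38]
force: [-0.0, -0.9, -0.4]
opening: 0.218
stand-frame tcp 9.07 0.05
slide [ 0.8  0.2 39.3] yaw 0.001 | now [ 548.8 -146.5   89.3] 21.76 F [-1.1  0.3 -0.4] op 0.22 t 16.75
```

View pics/s8z.png

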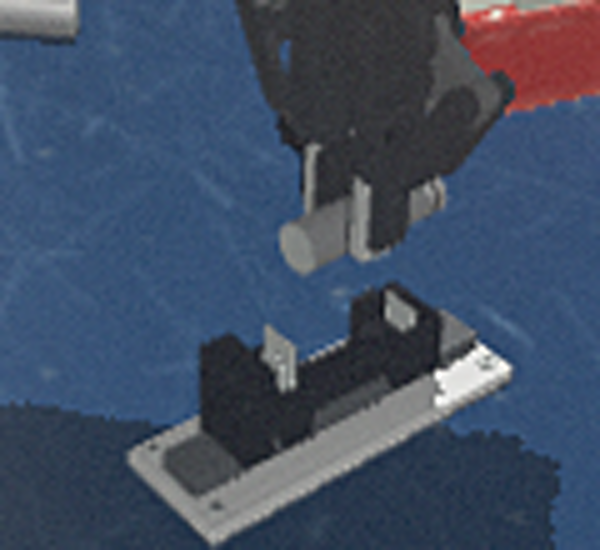

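View pics/w8z.png

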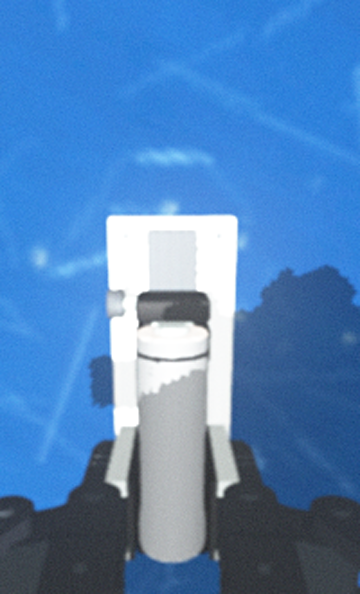

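```bash
python3 -c "
from h import *
a=np.radians(21.7); n=np.array([-np.sin(a),np.cos(a),0]); u=np.array([np.cos(a),np.sin(a),0]); C=np.array([.5404,-.1499,0])
def vp(s,px,py):
    o,d=ray(s,px,py); t=((C-o)@n+0.0003)/(d@n); p=o+d*t; return ((p-C)@u*1000).round(1),(p[2]*1000).round(1)
for fn,pts in (('s8',[('flat ctr',301,247),('flat bottom',303,272),('flat top',300,222),('button',440,196),('can top near btn',430,178),('can bottom near btn',440,212),('springtop',280,340),('stoptop',401,298)]),('s4',[('flat ctr',147,182),('flat top',145,158),('flat bot',150,208)])):
    s=load(fn)
    for nm,x,y in pts: print(fn,nm,vp(s,x/5+300,y/5+200))
s=load('w8'); k=lambda x,y:(x/1.8+220,y/1.8)
f=lambda p:((p-C)@u*1000,(p-C)@n*1000)
print('cell far side edges y', f(plane(s,*k(138,360),.0955)),f(plane(s,*k(209,360),.0955)), f(plane(s,*k(140,545),.0955)),f(plane(s,*k(203,545),.0955)))
print('plate', f(plane(s,*k(107,216),.008)),f(plane(s,*k(238,216),.008)),f(plane(s,*k(113,430),.008)),f(plane(s,*k(232,430),.008)))
print('stop block',f(plane(s,*k(137,305),.043)),f(plane(s,*k(210,305),.043)))
print('button',f(plane(s,*k(173,326),.0955)))
"
```

```text
s8 flat ctr (np.float64(-15.4), np.float64(95.3))
s8 flat bottom (np.float64(-13.8), np.float64(82.8))
s8 flat top (np.float64(-16.5), np.float64(107.4))
s8 button (np.float64(57.9), np.float64(88.4))
s8 can top near btn (np.float64(51.3), np.float64(99.9))
s8 can bottom near btn (np.float64(58.7), np.float64(80.3))
s8 springtop (np.float64(-24.2), np.float64(54.5))
s8 stoptop (np.float64(40.2), np.float64(45.2))
s4 flat ctr (np.float64(-87.7), np.float64(154.8))
s4 flat top (np.float64(-88.5), np.float64(165.1))
s4 flat bot (np.float64(-86.5), np.float64(143.3))
cell far side edges y (np.float64(41.01405686116103), np.float64(10.365987653086677)) (np.float64(41.00383681734742), np.float64(-9.807501929022136)) (np.float64(-20.503944182545098), np.float64(10.869545524924696)) (np.float64(-20.538367307170446), np.float64(-9.221805712874302))
plate (np.float64(79.75196782548363), np.float64(28.362616745245862)) (np.float64(79.76690059489222), np.float64(-28.040929336036402)) (np.float64(-20.444048165285402), np.float64(29.054854067777356)) (np.float64(-20.49802218886643), np.float64(-28.924612168860357))
stop block (np.float64(47.35081874639386), np.float64(13.854681568275641)) (np.float64(47.3453310934775), np.float64(-13.998696678759224))
button (np.float64(50.886039031762174), np.float64(0.43547621861452623))
```

```bash
python3 -c "
from h import *
a=np.radians(21.7); n=np.array([-np.sin(a),np.cos(a),0]); u=np.array([np.cos(a),np.sin(a),0]); C=np.array([.5404,-.1499,0])
s=load('s8')
P=lambda x,y,z: ((proj(s,C+u*x/1000+n*y/1000+np.array([0,0,z/1000]))-[300,200])*5).round(0)
for b in (95.7,98.7,92.7):
  print(b,'flat',P(-19.9,.3,95.7),'button',P(50,.3,b),'can top',P(48,.3,b+10.5),'can bot',P(48,.3,b-10.5))
print('spring top',P(-25,0,57),'stop top',P(38,0,43),'plate corners',P(-80,28,8),P(-80,-28,8),P(80,-28,8))
b=cv2.resize(s['pixels'][225:260,350:400,::-1],None,fx=12,fy=12,interpolation=cv2.INTER_CUBIC); cv2.imwrite('pics/s8y.png',b)
"
```

```text
95.7 flat [292. 250.] button [427. 188.] can top [425. 167.] can bot [421. 211.]
98.7 flat [292. 250.] button [427. 181.] can top [426. 161.] can bot [422. 205.]
92.7 flat [292. 250.] button [426. 194.] can top [425. 174.] can bot [421. 217.]
spring top [279. 336.] stop top [397. 305.] plate corners [123. 450.] [210. 533.] [512. 368.]
```

View pics/s8y.png

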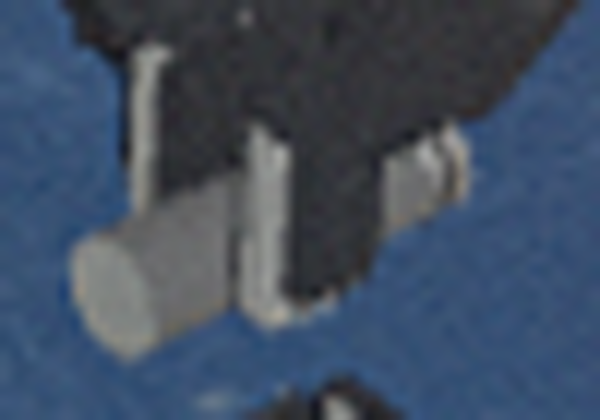

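```bash
python3 -m crank '[{"slide":[1,0.3,8],"yaw":0.001},{"slide":[1,0.3,18],"yaw":0.001},{"slide":[1,0.3,27],"yaw":0.001},{"slide":[1,0.3,33],"yaw":0.001},{"slide":[1,0.3,37],"yaw":0.001},{"slide":[1,0.3,38],"yaw":0.001},{"slide":[1,0.3,38],"yaw":0.001},{"slide":[1,0.3,38],"yaw":0.001},{"slide":[1,0.3,38],"yaw":0.001},{"slide":[1,0.3,38],"yaw":0.001}]'; python3 -c "
from h import *
s=snap('side','s9')
a=s['pixels'][225:310,320:410,::-1]; cv2.imwrite('pics/s9z.png',cv2.resize(a,None,fx=7,fy=7,interpolation=cv2.INTER_CUBIC))
w=snap('wrist','w9'); cv2.imwrite('pics/w9z.png',cv2.resize(w['pixels'][:330,220:420,::-1],None,fx=1.8,fy=1.8,interpolation=cv2.INTER_CUBIC))
gos(10,-0.2,50)"
```

```text
time_s: 17.75
eef_pos: [0.5502, -0.1465, 0.0516]
ee_rot: [3.139, -0.003, 0.379]
force: [0.1, 0.1, -0.9]
opening: 0.22
stand-frame tcp 10.23 -0.42
slide [-0.2 -0.2  1.5] yaw -0.0 | now [ 550.1 -146.5   51.5] 21.7 F [-0.6  0.4 -1.4] op 0.219 t 17.85
```

View pics/s9z.png

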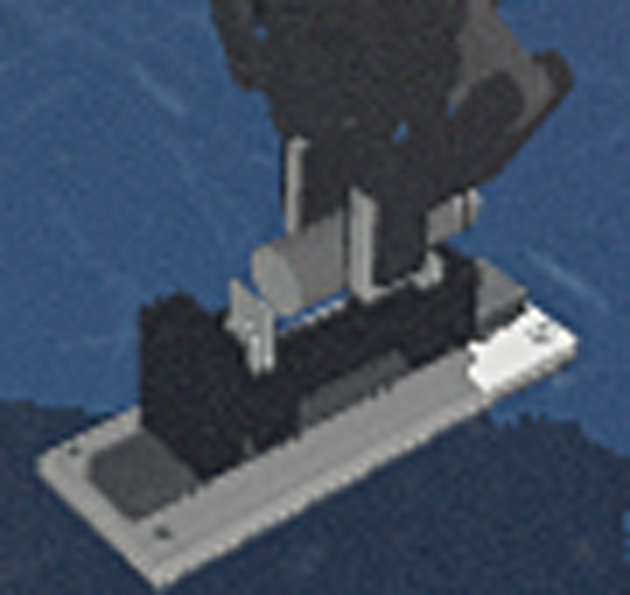

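View pics/w9z.png

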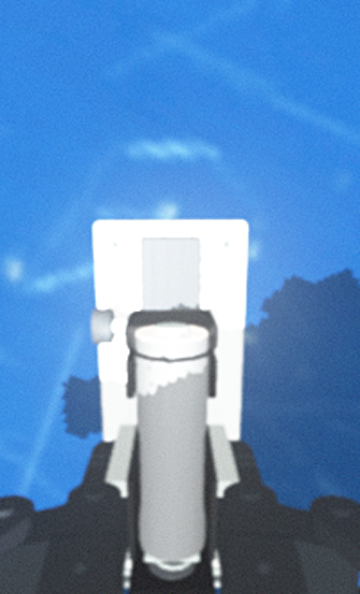

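The flat end faces the spring plate just short of it, and the button end is above the fixed contact. I'll push towards the spring and watch the force.

```bash
python3 -m crank '[{"slide":[-1,0,0],"yaw":0},{"slide":[-2,0,0],"yaw":0},{"slide":[-3,0,0],"yaw":0},{"slide":[-4,0,0],"yaw":0},{"slide":[-5,0,0],"yaw":0},{"slide":[-6,0,0],"yaw":0},{"slide":[-7,0,0],"yaw":0},{"slide":[-8,0,0],"yaw":0},{"slide":[-8,0,0],"yaw":0},{"slide":[-8,0,0],"yaw":0}]'; python3 -c "
from h import *
gos(-4,-0.2,50)"
```

```text
time_s: 18.85
eef_pos: [0.5428, -0.1494, 0.0515]
ee_rot: [3.139, -0.003, 0.379]
force: [1.3, 0.8, -0.2]
opening: 0.22
stand-frame tcp 2.41 -0.44
slide [-6.4 -0.2  1.5] yaw 0.0 | now [ 542.8 -149.4   51.5] 21.7 F [ 1.3  0.8 -0.2] op 0.22 t 18.85
```

```bash
python3 -m crank '[{"slide":[-0.5,0,0],"yaw":0},{"slide":[-1,0,0],"yaw":0},{"slide":[-1.5,0,0],"yaw":0},{"slide":[-2,0,0],"yaw":0},{"slide":[-2.5,0,0],"yaw":0},{"slide":[-3,0,0],"yaw":0},{"slide":[-3.5,0,0],"yaw":0},{"slide":[-4,0,0],"yaw":0},{"slide":[-4,0,0],"yaw":0},{"slide":[-4,0,0],"yaw":0}]'; python3 -c "
from h import *
gos(-4,-0.2,50)"
```

```text
time_s: 19.85
eef_pos: [0.5392, -0.1509, 0.0515]
ee_rot: [3.139, -0.003, 0.379]
force: [2.7, 2.6, -0.9]
opening: 0.22
stand-frame tcp -1.44 -0.48
slide [-2.6 -0.3  1.5] yaw 0.0 | now [ 539.2 -150.9   51.5] 21.7 F [ 2.7  2.6 -0.9] op 0.22 t 19.85
```

```bash
python3 -m crank '[{"slide":[-0.5,0,0],"yaw":0},{"slide":[-1,0,0],"yaw":0},{"slide":[-1.5,0,0],"yaw":0},{"slide":[-2,0,0],"yaw":0},{"slide":[-2.5,0,0],"yaw":0},{"slide":[-3,0,0],"yaw":0},{"slide":[-3.5,0,0],"yaw":0},{"slide":[-4,0,0],"yaw":0},{"slide":[-4.4,0,0],"yaw":0},{"slide":[-4.4,0,0],"yaw":0}]'; python3 -c "
from h import *
gos(-4,-0.2,50)
print([ (observe()['force']).round(1) for _ in range(2)])
s=snap('side','s10')
a=s['pixels'][225:310,320:410,::-1]; cv2.imwrite('pics/s10z.png',cv2.resize(a,None,fx=7,fy=7,interpolation=cv2.INTER_CUBIC))
w=snap('wrist','w10'); cv2.imwrite('pics/w10z.png',cv2.resize(w['pixels'][100:220,260:370,::-1],None,fx=5,fy=5,interpolation=cv2.INTER_CUBIC))
"
```

```text
time_s: 20.85
eef_pos: [0.5358, -0.1523, 0.0517]
ee_rot: [3.139, -0.004, 0.379]
force: [6.3, 3.2, -1.9]
opening: 0.219
stand-frame tcp -5.2 -0.53
slide [ 1.2 -0.3  1.7] yaw 0.0 | now [ 535.8 -152.3   51.7] 21.72 F [ 6.3  3.2 -1.9] op 0.219 t 20.85
[array([ 6.3,  3.2, -1.9]), array([ 6.3,  3.2, -1.9])]
```

View pics/s10z.png

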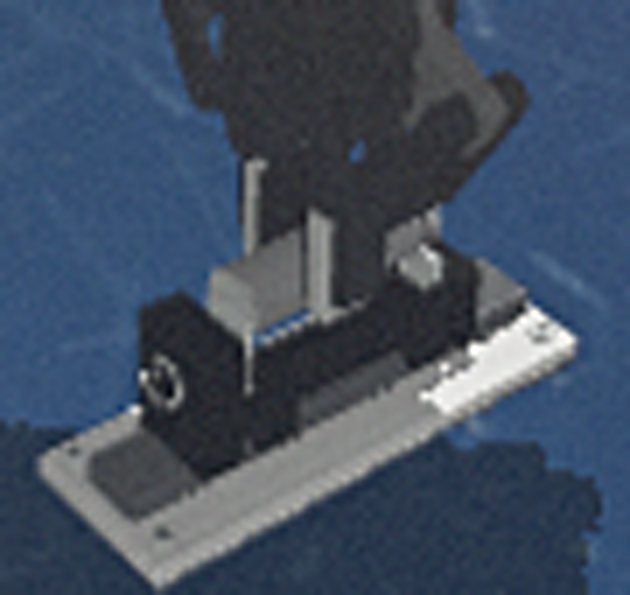

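View pics/w10z.png

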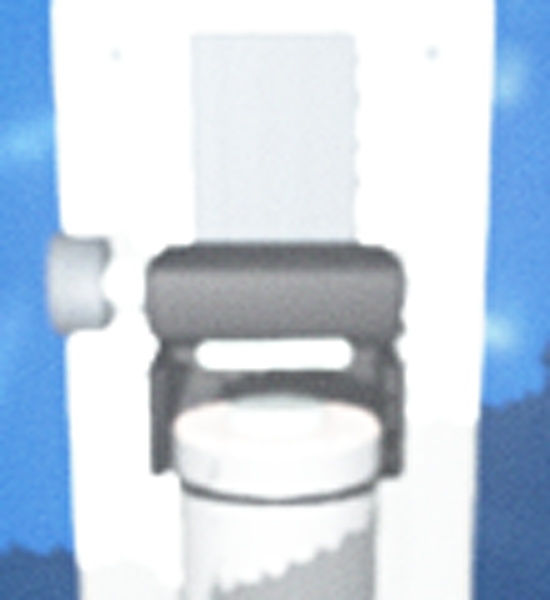

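```bash
python3 -c "
from h import *
a=np.radians(21.7); n=np.array([-np.sin(a),np.cos(a),0]); u=np.array([np.cos(a),np.sin(a),0]); C=np.array([.5404,-.1499,0])
f=lambda p:(((p-C)@u*1000).round(1),((p-C)@n*1000).round(1))
s=load('w10'); k=lambda x,y:(x/5+260,y/5+100)
print('stop',f(plane(s,*k(275,369),.043)), 'button top rim',f(plane(s,*k(283,396),.0631)),'can top edge',f(plane(s,*k(278,403),.0686)))
for y,z in ((440,.0581),): print(f(plane(s,*k(172,y),z)),f(plane(s,*k(383,y),z)))
print('cheeks inner',f(plane(s,*k(178,400),.042)),f(plane(s,*k(375,400),.042)))
print('outer',f(plane(s,*k(152,470),.042)),f(plane(s,*k(403,470),.042)))
"
```

```text
stop (np.float64(37.5), np.float64(0.3)) button top rim (np.float64(38.7), np.float64(-0.4)) can top edge (np.float64(39.2), np.float64(0.1))
(np.float64(33.1), np.float64(10.7)) (np.float64(33.1), np.float64(-10.6))
cheeks inner (np.float64(33.8), np.float64(11.1)) (np.float64(33.8), np.float64(-10.9))
outer (np.float64(25.7), np.float64(14.3)) (np.float64(25.6), np.float64(-14.3))
```

```bash
python3 -m crank '[{"slide":[-0.5,0,0],"yaw":0},{"slide":[-1,0,0],"yaw":0},{"slide":[-1.5,-0.2,0],"yaw":0},{"slide":[-1.6,-0.3,1],"yaw":0},{"slide":[-1.6,-0.3,2],"yaw":0},{"slide":[-1.6,-0.3,3.5],"yaw":0},{"slide":[-1.6,-0.3,5],"yaw":0},{"slide":[-1.6,-0.3,6],"yaw":0},{"slide":[-1.6,-0.3,7],"yaw":0},{"slide":[-1.6,-0.3,7],"yaw":0}]'; python3 -c "
from h import *
gos(-4,-0.2,50)
w=snap('wrist','w11'); cv2.imwrite('pics/w11z.png',cv2.resize(w['pixels'][100:220,260:370,::-1],None,fx=5,fy=5,interpolation=cv2.INTER_CUBIC))
"
```

```text
time_s: 21.95
eef_pos: [0.5359, -0.1531, 0.0456]
ee_rot: [3.137, -0.007, 0.379]
force: [7.4, 3.0, 4.5]
opening: 0.216
stand-frame tcp -5.33 -1.27
slide [ 1.4 -1.1 -4.4] yaw 0.001 | now [ 535.9 -153.1   45.6] 21.73 F [7.4 3.  4.5] op 0.216 t 21.95
```

View pics/w11z.png

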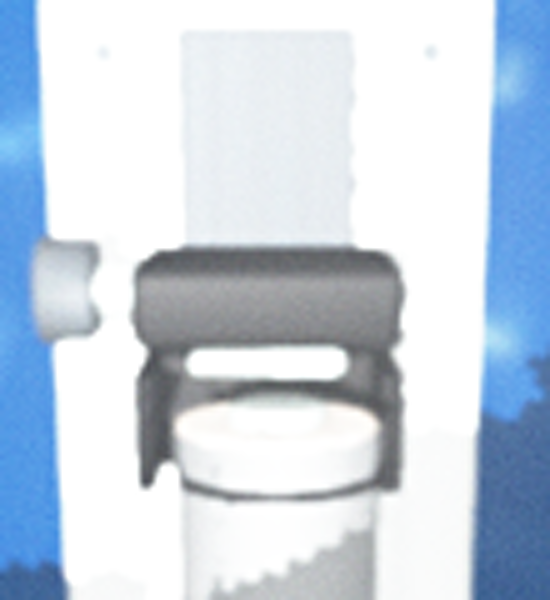

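```bash
python3 -c "
from h import *
a=np.radians(21.7); n=np.array([-np.sin(a),np.cos(a),0]); u=np.array([np.cos(a),np.sin(a),0]); C=np.array([.5404,-.1499,0])
f=lambda p:(((p-C)@u*1000).round(1),((p-C)@n*1000).round(1))
s=load('w11'); k=lambda x,y:(x/5+260,y/5+100)
print('stop',f(plane(s,*k(267,378),.043)),f(plane(s,*k(183,365),.043)),f(plane(s,*k(350,365),.043)),'can top edge',f(plane(s,*k(278,402),.0625)))
print('cell sides',f(plane(s,*k(172,440),.052)),f(plane(s,*k(383,440),.052)))
print('cheek outer',f(plane(s,*k(140,470),.042)),f(plane(s,*k(401,470),.042)))
s=load('w10')
print('stop',f(plane(s,*k(267,369),.043)),f(plane(s,*k(195,355),.043)),f(plane(s,*k(352,355),.043)),'can top edge',f(plane(s,*k(278,403),.0686)))
"
```

```text
stop (np.float64(37.5), np.float64(0.4)) (np.float64(38.9), np.float64(9.3)) (np.float64(38.9), np.float64(-8.4)) can top edge (np.float64(39.1), np.float64(-0.7))
cell sides (np.float64(32.9), np.float64(10.0)) (np.float64(32.9), np.float64(-11.3))
cheek outer (np.float64(27.1), np.float64(14.3)) (np.float64(27.1), np.float64(-14.2))
stop (np.float64(37.5), np.float64(1.2)) (np.float64(39.1), np.float64(9.1)) (np.float64(39.0), np.float64(-8.2)) can top edge (np.float64(39.2), np.float64(0.1))
```

```bash
python3 -m crank '[{"slide":[-1.3,-0.6,0],"yaw":0},{"slide":[-1.3,-1.2,0],"yaw":0},{"slide":[-1.3,-1.5,0.5],"yaw":0},{"slide":[-1.3,-1.5,1],"yaw":0},{"slide":[-1.3,-1.5,2],"yaw":0},{"slide":[-1.3,-1.5,3],"yaw":0},{"slide":[-1.3,-1.5,4],"yaw":0},{"slide":[-1.3,-1.5,4.5],"yaw":0},{"slide":[-1.3,-1.5,5],"yaw":0},{"slide":[-1.3,-1.5,5],"yaw":0}]'; python3 -c "
from h import *
gos(-4,-0.2,50)
w=snap('wrist','w12'); cv2.imwrite('pics/w12z.png',cv2.resize(w['pixels'][100:220,260:370,::-1],None,fx=5,fy=5,interpolation=cv2.INTER_CUBIC))
s=snap('side','s12')
a=s['pixels'][225:310,320:410,::-1]; cv2.imwrite('pics/s12z.png',cv2.resize(a,None,fx=7,fy=7,interpolation=cv2.INTER_CUBIC))
"
```

```text
time_s: 23.0
eef_pos: [0.536, -0.1527, 0.0417]
ee_rot: [3.135, -0.01, 0.379]
force: [6.8, 3.0, 4.1]
opening: 0.22
stand-frame tcp -5.14 -0.98
slide [ 1.2 -0.7 -8.3] yaw 0.001 | now [ 536.  -152.7   41.7] 21.74 F [6.8 3.  4.1] op 0.22 t 23.0
```

View pics/w12z.png

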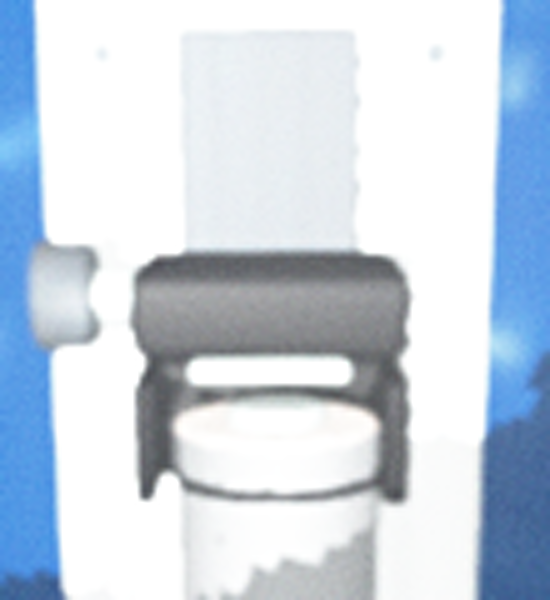

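View pics/s12z.png

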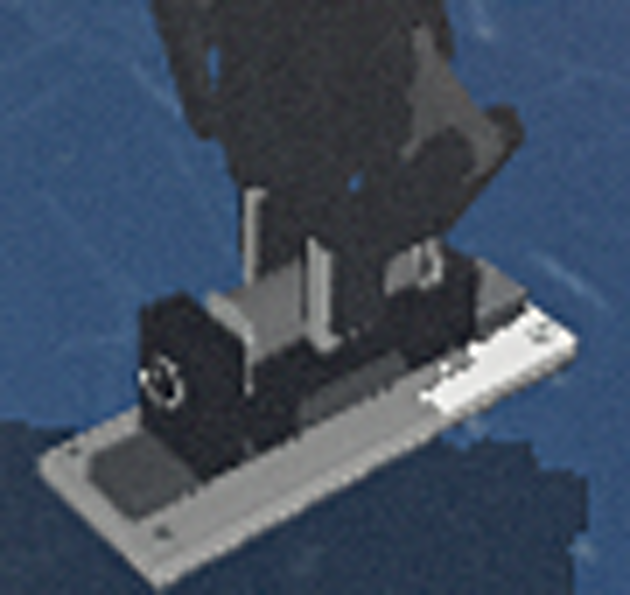

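```bash
python3 -m crank '[{"slide":[-1.3,-0.6,0.5],"yaw":0},{"slide":[-1.3,-0.9,1],"yaw":0},{"slide":[-1.3,-0.9,1.5],"yaw":0},{"slide":[-1.3,-0.9,2],"yaw":0},{"slide":[-1.3,-0.9,3],"yaw":0},{"slide":[-1.3,-0.9,4],"yaw":0},{"slide":[-1.3,-0.9,5],"yaw":0},{"slide":[-1.3,-0.9,5],"yaw":0},{"slide":[-1.3,-0.9,5],"yaw":0},{"slide":[-1.3,-0.9,5],"yaw":0}]'; python3 -c "
from h import *
gos(-4,-0.2,50)
w=snap('wrist','w13'); cv2.imwrite('pics/w13z.png',cv2.resize(w['pixels'][100:220,260:370,::-1],None,fx=5,fy=5,interpolation=cv2.INTER_CUBIC))
"
```

```text
time_s: 24.1
eef_pos: [0.5362, -0.1529, 0.0377]
ee_rot: [3.133, -0.013, 0.38]
force: [6.5, 2.4, 3.3]
opening: 0.211
stand-frame tcp -4.99 -1.21
slide [  1.1  -0.9 -12.3] yaw 0.001 | now [ 536.2 -152.9   37.7] 21.75 F [6.5 2.4 3.3] op 0.211 t 24.1
```

View pics/w13z.png

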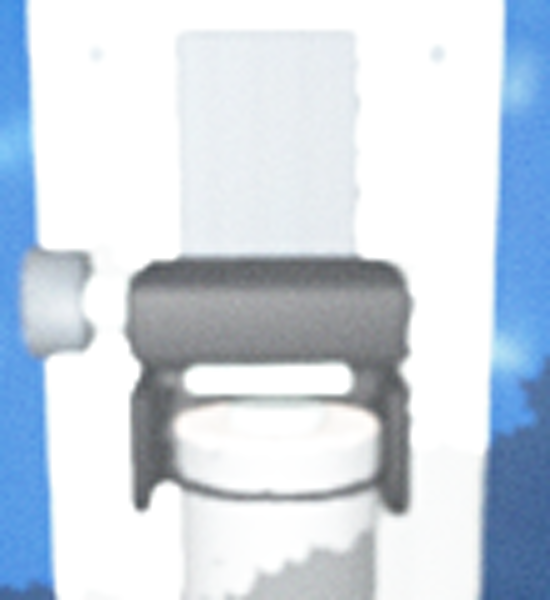

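```bash
python3 -m crank '[{"slide":[-1.3,-1.0,0.5],"yaw":0},{"slide":[-1.3,-1.7,1],"yaw":0},{"slide":[-1.3,-1.7,1.5],"yaw":0},{"slide":[-1.3,-1.7,2],"yaw":0},{"slide":[-1.3,-1.7,2.5],"yaw":0},{"slide":[-1.3,-1.7,3],"yaw":0},{"slide":[-1.3,-1.7,3.5],"yaw":0},{"slide":[-1.3,-1.7,3.5],"yaw":0},{"slide":[-1.3,-1.7,3.5],"yaw":0},{"slide":[-1.3,-1.7,3.5],"yaw":0}]'; python3 -c "
from h import *
gos(-4,-0.2,50)
"
```

```text
time_s: 25.15
eef_pos: [0.5362, -0.1524, 0.0352]
ee_rot: [3.13, -0.016, 0.38]
force: [6.7, 2.6, 3.4]
opening: 0.221
stand-frame tcp -4.83 -0.78
slide [  1.1  -0.4 -14.8] yaw 0.001 | now [ 536.2 -152.4   35.2] 21.76 F [6.7 2.6 3.4] op 0.221 t 25.15
```

```bash
python3 -m crank '[{"slide":[-1.2,-0.6,0.3],"yaw":0},{"slide":[-1.2,-0.6,0.6],"yaw":0},{"slide":[-1.2,-0.6,0.9],"yaw":0},{"slide":[-1.2,-0.6,1.2],"yaw":0},{"slide":[-1.2,-0.6,1.5],"yaw":0},{"slide":[-1.2,-0.6,1.7],"yaw":0},{"slide":[-1.2,-0.6,1.7],"yaw":0},{"slide":[-1.2,-0.6,1.7],"yaw":0},{"slide":[-1.2,-0.6,1.7],"yaw":0},{"slide":[-1.2,-0.6,1.7],"yaw":0}]'; python3 -c "
from h import *
gos(-4,-0.2,50)
w=snap('wrist','w14'); cv2.imwrite('pics/w14z.png',cv2.resize(w['pixels'][100:220,260:370,::-1],None,fx=5,fy=5,interpolation=cv2.INTER_CUBIC))
s=snap('side','s14')
a=s['pixels'][225:310,320:410,::-1]; cv2.imwrite('pics/s14z.png',cv2.resize(a,None,fx=7,fy=7,interpolation=cv2.INTER_CUBIC))
"
```

```text
time_s: 26.15
eef_pos: [0.5364, -0.1526, 0.0345]
ee_rot: [3.129, -0.018, 0.38]
force: [5.4, 2.7, 3.8]
opening: 0.219
stand-frame tcp -4.74 -1.03
slide [  1.   -0.6 -15.5] yaw 0.001 | now [ 536.4 -152.6   34.5] 21.78 F [5.4 2.7 3.8] op 0.219 t 26.15
```

View pics/w14z.png

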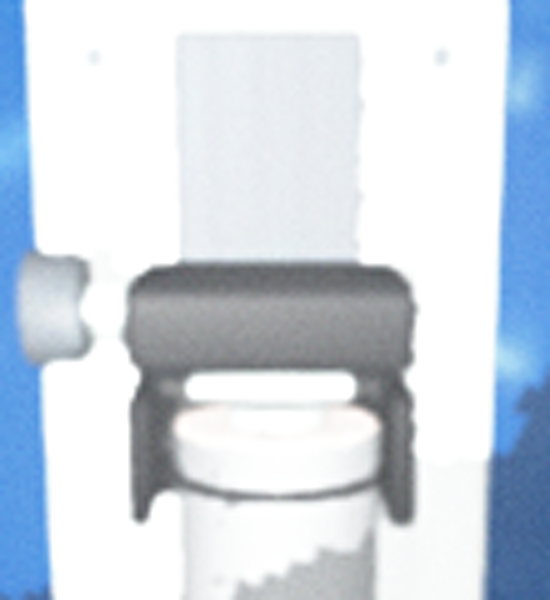

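View pics/s14z.png

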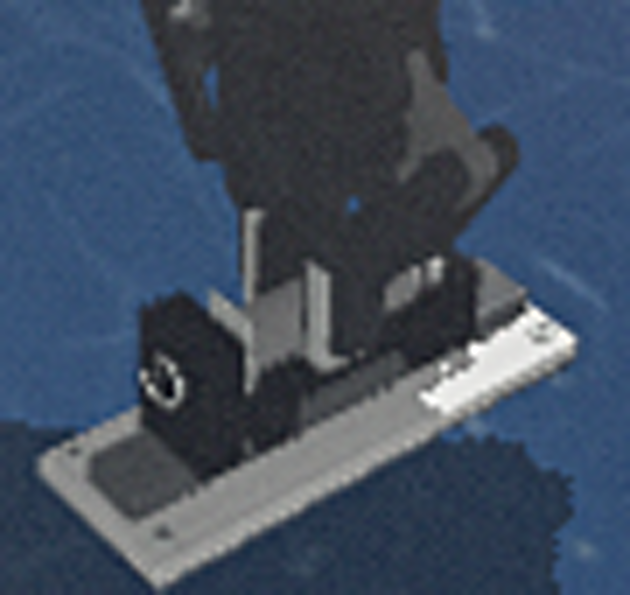

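```bash
python3 -m crank '[{"slide":[-0.8,-0.5,0.4],"yaw":0},{"slide":[-0.8,-0.5,0.8],"yaw":0},{"slide":[-0.8,-0.5,1.2],"yaw":0},{"slide":[-0.8,-0.5,1.4],"yaw":0},{"slide":[-0.8,-0.5,1.4],"yaw":0},{"slide":[-0.6,-0.5,1.4],"yaw":0},{"slide":[-0.4,-0.5,1.4],"yaw":0},{"slide":[-0.2,-0.5,1.4],"yaw":0},{"slide":[0,-0.5,1.4],"yaw":0},{"slide":[0,-0.5,1.4],"yaw":0}]'; python3 -c "
from h import *
gos(-4,-0.2,50)
"
```

```text
time_s: 27.25
eef_pos: [0.5373, -0.1525, 0.0341]
ee_rot: [3.127, -0.02, 0.38]
force: [4.3, 2.8, 6.6]
opening: 0.22
stand-frame tcp -3.85 -1.31
slide [  0.2  -0.9 -15.9] yaw 0.002 | now [ 537.3 -152.5   34.1] 21.79 F [4.3 2.8 6.6] op 0.22 t 27.25
```

```bash
python3 -m crank '[{"slide":[0,-0.3,0.2],"yaw":0},{"slide":[0,-0.3,0.2],"yaw":0},{"slide":[0,-0.3,0.2],"yaw":0},{"slide":[0,-0.3,0.2],"yaw":0},{"slide":[0,-0.3,0.2],"yaw":0},{"slide":[0,-0.3,0.2],"yaw":0},{"slide":[0,-0.3,0.2],"yaw":0},{"slide":[0,-0.3,0.2],"yaw":0},{"slide":[0,-0.3,0.2],"yaw":0},{"slide":[0,-0.3,0.2],"yaw":0}]' 0.2; python3 -c "
from h import *
gos(-4,-0.2,50)
w=snap('wrist','w15'); cv2.imwrite('pics/w15z.png',cv2.resize(w['pixels'][100:330,220:410,::-1],None,fx=2.6,fy=2.6,interpolation=cv2.INTER_CUBIC))
"
```

```text
time_s: 28.25
eef_pos: [0.5372, -0.1522, 0.0339]
ee_rot: [3.127, -0.02, 0.38]
force: [0.2, -0.0, 0.7]
opening: 0.399
stand-frame tcp -3.84 -0.99
slide [  0.2  -0.6 -16.1] yaw 0.002 | now [ 537.2 -152.2   33.9] 21.79 F [ 0.2 -0.   0.7] op 0.399 t 28.25
```

View pics/w15z.png

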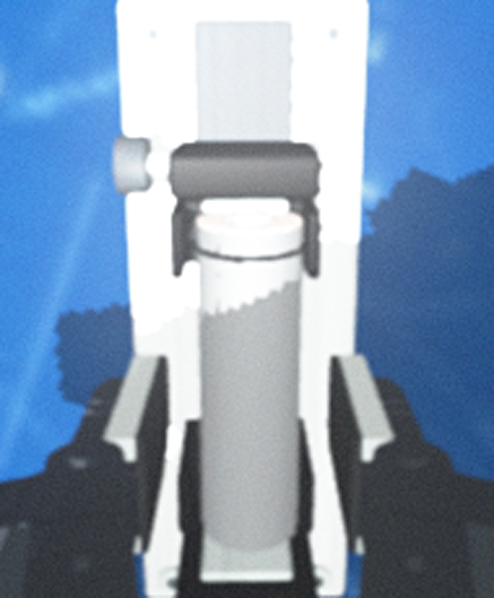

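The jaws are clear, and the cell lies between the spring plate and the fixed contact. I'll lift straight up and check.

```bash
python3 -m crank '[{"slide":[0,0,-8],"yaw":0},{"slide":[0,0,-20],"yaw":0},{"slide":[0,0,-40],"yaw":0},{"slide":[0,0,-65],"yaw":0},{"slide":[0,0,-90],"yaw":0},{"slide":[0,0,-110],"yaw":0},{"slide":[0,0,-120],"yaw":0},{"slide":[-40,0,-120],"yaw":0},{"slide":[-80,0,-120],"yaw":0},{"slide":[-80,0,-120],"yaw":0}]'; python3 -c "
from h import *
gos(-4,-0.2,50)
w=snap('wrist','w16'); cv2.imwrite('pics/w16z.png',cv2.resize(w['pixels'][20:220,240:400,::-1],None,fx=3,fy=3,interpolation=cv2.INTER_CUBIC))
s=snap('side','s16')
a=s['pixels'][225:310,320:410,::-1]; cv2.imwrite('pics/s16z.png',cv2.resize(a,None,fx=7,fy=7,interpolation=cv2.INTER_CUBIC))
cv2.imwrite('pics/s16f.png',s['pixels'][:,:,::-1])
snap('top','t16')
"
```

```text
time_s: 29.3
eef_pos: [0.4561, -0.1815, 0.1521]
ee_rot: [3.129, -0.017, 0.378]
force: [-0.9, 0.6, 0.4]
opening: 0.402
stand-frame tcp -90.04 1.84
slide [ 84.3   0.7 103.6] yaw -0.001 | now [ 456.1 -181.5  152.1] 21.67 F [-0.9  0.6  0.4] op 0.402 t 29.3
```

View pics/w16z.png

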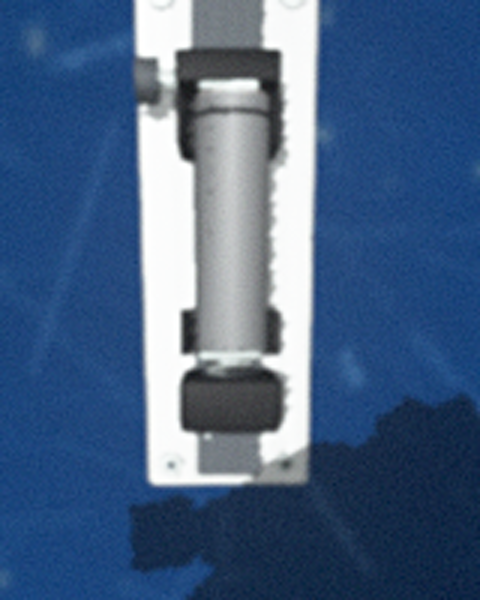

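View pics/s16z.png

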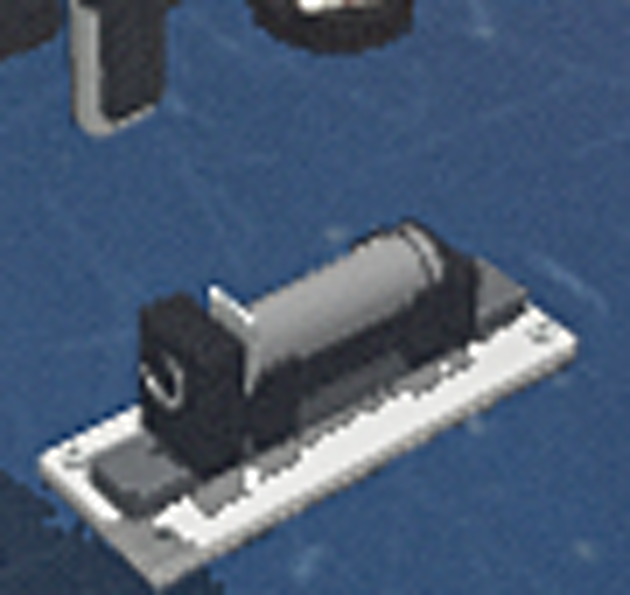

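View pics/t16.png

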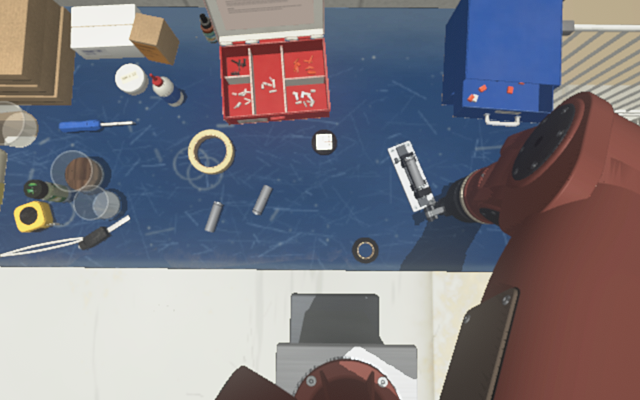

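```bash
python3 -c "
from h import *
a=np.radians(21.7); n=np.array([-np.sin(a),np.cos(a),0]); u=np.array([np.cos(a),np.sin(a),0]); C=np.array([.5404,-.1499,0])
s=load('s16')
P=lambda x,y,z: ((proj(s,C+u*x/1000+n*y/1000+np.array([0,0,z/1000]))-[320,225])*7).round(0)
for lab,zb in (('level',40.5),('btn +3',43.5),('btn +6',46.5)):
  print(lab,'top ridge of can end',P(35.5,0,zb+10.5),'ridge flat',P(-32.5,0,51),'silhouette upper', P(35.5,7,zb+7.8),P(-32.5,7,48.3),'lower sil',P(35.5,-7,zb-7.8),P(-32.5,-7,32.7))
print('spring top corners',P(-32.5,9,57),P(-32.5,-9,57),'plate',P(-80,28,8),P(-80,-28,8),P(80,-28,8))
print('cheek tops stop side outer -y', P(23.5,-15,42),P(37.5,-15,42))
c=cv2.resize(s['pixels'][250:285,345:395,::-1],None,fx=14,fy=14,interpolation=cv2.INTER_CUBIC); cv2.imwrite('pics/s16y.png',c)
"
```

```text
level top ridge of can end [411. 233.] ridge flat [229. 323.] silhouette upper [394. 228.] [213. 317.] lower sil [424. 295.] [244. 388.]
btn +3 top ridge of can end [412. 224.] ridge flat [229. 323.] silhouette upper [395. 220.] [213. 317.] lower sil [425. 287.] [244. 388.]
btn +6 top ridge of can end [412. 216.] ridge flat [229. 323.] silhouette upper [395. 212.] [213. 317.] lower sil [425. 279.] [244. 388.]
spring top corners [209. 289.] [251. 323.] plate [ 33. 454.] [154. 571.] [577. 340.]
cheek tops stop side outer -y [414. 300.] [450. 281.]
```

View pics/s16y.png

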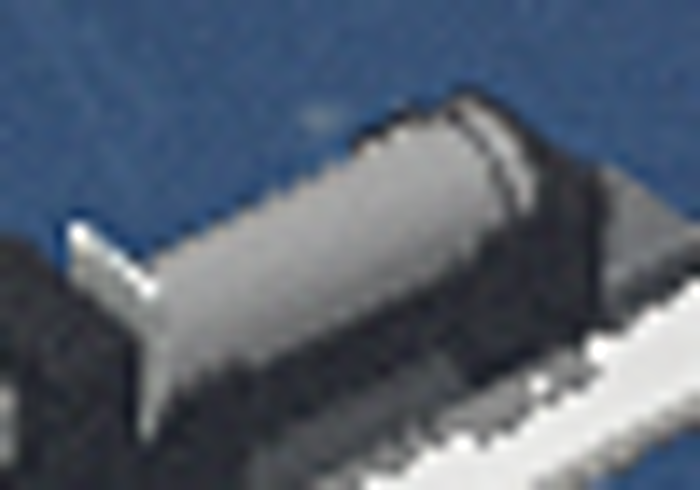

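In the side view the top edge of the can is steeper than a level cell would show. The button end may be 3–4 mm high. I'll shut the fingers and feel the height of the can's top near the button, then press it down gently if needed.

```bash
python3 -c "
from h import *
gos(24,0,62)"
python3 -m crank '[{"slide":[40,1,0],"yaw":0},{"slide":[80,2,0],"yaw":0},{"slide":[114,2,0],"yaw":0},{"slide":[114,2,0],"yaw":0},{"slide":[114,2,20],"yaw":0},{"slide":[114,2,40],"yaw":0},{"slide":[113,2,55],"yaw":0},{"slide":[113,2,68],"yaw":0},{"slide":[113,2,75],"yaw":0},{"slide":[113,2,78],"yaw":0}]' 1
python3 -c "
from h import *
gos(24,0,54)"
```

```text
stand-frame tcp -85.83 0.18
slide [107.9  -1.1  92.9] yaw 0.001 | now [ 460.6 -181.5  152.7] 21.75 F [-0.8  0.1  0.8] op 0.398 t 29.45
time_s: 30.45
eef_pos: [0.5681, -0.1417, 0.0765]
ee_rot: [3.127, -0.02, 0.38]
force: [0.0, 0.0, -1.0]
opening: 0.004
stand-frame tcp 28.76 -2.65
slide [-5.2 -3.  22.3] yaw 0.001 | now [ 568.1 -141.7   76.5] 21.77 F [ 0.  0. -1.] op 0.004 t 30.45
```

```bash
python3 -m crank '[{"slide":[-3,-2,0],"yaw":0},{"slide":[-5,-3,3],"yaw":0},{"slide":[-5,-3,8],"yaw":0},{"slide":[-5,-3,13],"yaw":0},{"slide":[-5,-3,17],"yaw":0},{"slide":[-5,-3,19],"yaw":0},{"slide":[-5,-3,20],"yaw":0},{"slide":[-5,-3,20.5],"yaw":0},{"slide":[-5,-3,20.5],"yaw":0},{"slide":[-5,-3,20.5],"yaw":0}]'; python3 -c "
from h import *
gos(24,0,54)
s=snap('side','s17')
a=s['pixels'][225:310,320:410,::-1]; cv2.imwrite('pics/s17z.png',cv2.resize(a,None,fx=7,fy=7,interpolation=cv2.INTER_CUBIC))"
```

```text
time_s: 31.45
eef_pos: [0.5629, -0.141, 0.056]
ee_rot: [3.127, -0.02, 0.38]
force: [0.2, -0.1, 0.5]
opening: 0.003
stand-frame tcp 24.24 -0.03
slide [-0.3 -0.1  1.9] yaw 0.001 | now [ 562.9 -141.    56. ] 21.77 F [ 0.2 -0.1  0.5] op 0.003 t 31.45
```

View pics/s17z.png

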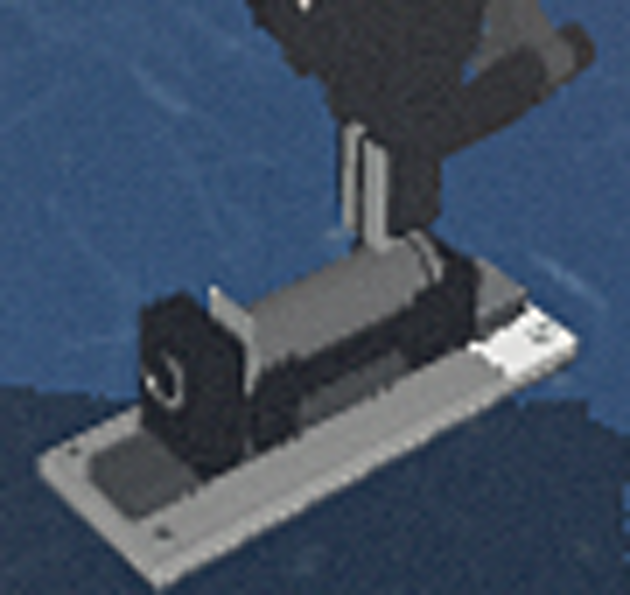

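Fingertips are just above the can at z=56 with no force. I'll go down in small steps.

```bash
python3 -m crank '[{"slide":[0,0,0.5],"yaw":0},{"slide":[0,0,1],"yaw":0},{"slide":[0,0,1.5],"yaw":0},{"slide":[0,0,2],"yaw":0},{"slide":[0,0,2.3],"yaw":0},{"slide":[0,0,2.6],"yaw":0},{"slide":[0,0,2.6],"yaw":0},{"slide":[0,0,2.6],"yaw":0},{"slide":[0,0,2.6],"yaw":0},{"slide":[0,0,2.6],"yaw":0}]'
```

```text
time_s: 32.5
eef_pos: [0.563, -0.141, 0.0534]
ee_rot: [3.127, -0.02, 0.38]
force: [-0.1, -0.8, 0.4]
opening: 0.001
```

```bash
python3 -m crank '[{"slide":[0,0,0.3],"yaw":0},{"slide":[0,0,0.6],"yaw":0},{"slide":[0,0,0.9],"yaw":0},{"slide":[0,0,1.2],"yaw":0},{"slide":[0,0,1.5],"yaw":0},{"slide":[0,0,1.5],"yaw":0},{"slide":[0,0,1.5],"yaw":0},{"slide":[0,0,1.5],"yaw":0},{"slide":[0,0,1.5],"yaw":0},{"slide":[0,0,1.5],"yaw":0}]'
```

```text
time_s: 33.5
eef_pos: [0.5631, -0.141, 0.0519]
ee_rot: [3.127, -0.02, 0.38]
force: [-0.3, -0.2, 0.1]
opening: -0.001
```

```bash
python3 -m crank '[{"slide":[0,0,0.2],"yaw":0},{"slide":[0,0,0.4],"yaw":0},{"slide":[0,0,0.6],"yaw":0},{"slide":[0,0,0.8],"yaw":0},{"slide":[0,0,1],"yaw":0},{"slide":[0,0,1.2],"yaw":0},{"slide":[0,0,1.2],"yaw":0},{"slide":[0,0,1.2],"yaw":0},{"slide":[0,0,1.2],"yaw":0},{"slide":[0,0,1.2],"yaw":0}]'
```

```text
time_s: 34.5
eef_pos: [0.5632, -0.1411, 0.0511]
ee_rot: [3.126, -0.021, 0.38]
force: [-1.9, -0.2, 6.5]
opening: -0.0
```

Contact comes at z=51.1 mm with 6.5 N, firm. A level cell would have its top at 51.0, so it is on the floor there. Backing off.

```bash
python3 -m crank '[{"slide":[0,0,-5],"yaw":0},{"slide":[0,0,-15],"yaw":0},{"slide":[0,0,-35],"yaw":0},{"slide":[0,0,-60],"yaw":0},{"slide":[-20,0,-90],"yaw":0},{"slide":[-55,0,-110],"yaw":0},{"slide":[-90,0,-120],"yaw":0},{"slide":[-110,0,-120],"yaw":0},{"slide":[-110,0,-120],"yaw":0},{"slide":[-110,0,-120],"yaw":0}]'; python3 -c "
from h import *
gos(24,0,54)
s=snap('side','s18')
a=s['pixels'][225:310,320:410,::-1]; cv2.imwrite('pics/s18z.png',cv2.resize(a,None,fx=7,fy=7,interpolation=cv2.INTER_CUBIC))
w=snap('wrist','w18'); cv2.imwrite('pics/w18z.png',cv2.resize(w['pixels'][20:220,240:400,::-1],None,fx=3,fy=3,interpolation=cv2.INTER_CUBIC))
t=snap('top','t18'); t0=load('top0')['pixels'].astype(int)
for n,(x0,y0,x1,y1) in dict(etape=(345,235,385,268),gauge=(305,125,342,160),mask=(180,125,240,178)).items(): print(n,np.abs(t['pixels'][y0:y1,x0:x1].astype(int)-t0[y0:y1,x0:x1]).mean().round(2))
"
```

```text
time_s: 35.5
eef_pos: [0.4584, -0.1814, 0.1695]
ee_rot: [3.126, -0.022, 0.379]
force: [-0.7, 0.0, 0.6]
opening: -0.003
stand-frame tcp -87.81 1.06
slide [109.3  -0.8 117.9] yaw 0.0 | now [ 458.4 -181.4  169.5] 21.72 F [-0.7  0.   0.6] op -0.003 t 35.5
etape 0.55
gauge 0.54
mask 0.55
```

View pics/s18z.png

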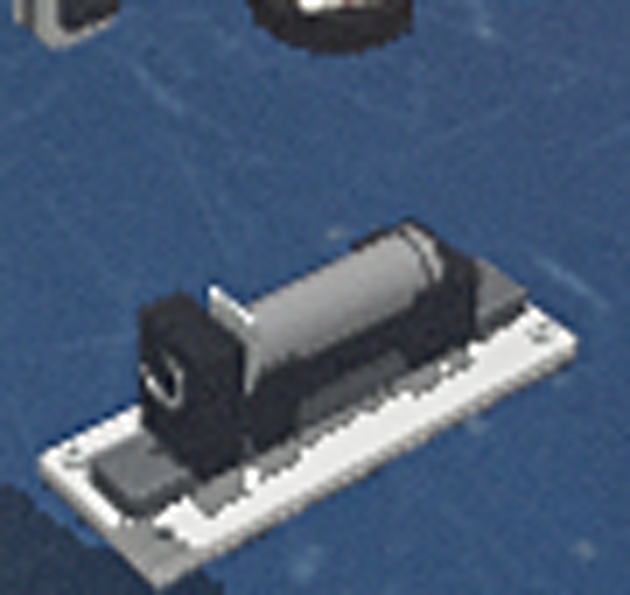

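View pics/w18z.png

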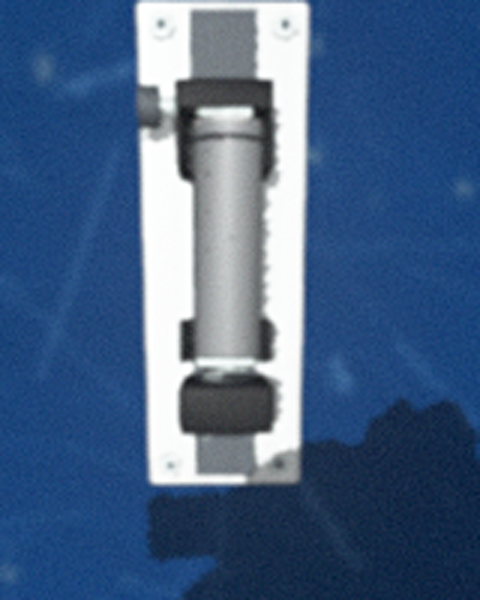

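The cell sits between the pushed-in spring plate and the fixed contact, the bystanders haven't moved, and the arm is clear.

```bash
python3 -c "
from station import *
print(job_done())"
```

```text
the job is handed in; nothing more can be done
None
```

The cell is in the test stand: flat end on the spring, button end behind the fixed contact, released, with the arm clear. I handed the job in at about 35.7 s. One thing differs from the usual method: the button end was raised by holding the cell high, not by tilting it about 25°.

**What I did**
- **Pick-up:** I took the cell farthest to the robot's right and carried it to the stand.
- **Tilt attempt:** The tool can't tilt, so I tried to turn the cell in the grip by pressing its button end on the spring block. The wrist force read up to about 15 N, and the cell did not visibly turn, so I stopped.
- **Insertion:** I held the cell about level, its axis about 58 mm up so that the button end cleared the fixed contact. I pushed the flat end 8–9 mm into the spring (7–8 N, solid at 11 mm). Then I lowered it in behind the contact until it touched the floor and let go.

**Last checks**
- **Level:** The side view suggested the button end was 3–4 mm high. I felt for the top of the can near the button with shut fingers, pressing lightly (6.5 N). It was firm at 51.1 mm; a level cell would be at 51.0. I trust this over the picture, but I did not feel the flat end.
- **Held by the spring:** The final pictures show the spring plate pushed in and the button against the fixed contact.
- **Forces:** The highest wrist force I read was about 17 N in total, during the tilt attempt. Readings come only at the end of each move, so brief peaks could have been missed.
- **Bystanders:** The two tape rolls and the dial gauge show no change in the top view.

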